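Cycle a module on the hand-cranked contact tester

TASK

Seat the module with the heat sink flat in the tester's nest and let go of it, then take the crank knob and turn it anticlockwise, twice past its heavy point, until it comes up gently against its end stop. Keep the crank at an even, slow pace (at no moment faster than a turn in 1.25 s, never letting the spring fling it on or back) and do not wrench the gearbox on its rubber mounts, by pulling the knob off its circle or by forcing the stop. Then let go, and leave the other things on the bench where they are.

Things in the scene. Friction and masses are not known exactly. Their poses are not given: they have to be found in the camera images.
- machine: hand-cranked contact cycler, bolted to the bench: dark steel base plate 150 x 370 x 20 mm, long along its own y; z up. Origin on the bench under the middle of the machine. Grey gearbox 110 x 150 mm, top 90 mm high, at its +y end with the crank on top; sliding grey contact block in the middle; aluminium nest block at its -y end.
- nest (a point): floor centre of the pocket in the nest block (95 x 78 mm, top 54 mm above the bench); machine's axes. Pocket 64 mm along x, 48 mm along y, 10 mm deep, mouth bevelled 3 mm; floor 44 mm above the bench. Drawn back, the contact block (58 to 113 mm above the bench) stands 89 mm from here on the +y side, thin sprung contacts reaching 30 mm in front of it.
- axis (a point): point on the crank's vertical turning axis, 135 mm above the bench, at machine x 0, y 110 mm. Load felt along the knob's path: some 2 N with the arm away from the nest; a spring then loads up to about 15 N some 55 degrees before the arm points at the nest (dead centre); past that it drives the knob onward with up to 11 N. Let go there, the crank flies on or back.
- crank (a joint): steel crank on the gearbox, in rad, turned anticlockwise (positive) seen from above; 0 when the arm points along the machine's +y, from where two turns are made. Starts between -0.6 and 0.65. Arm top 124 mm above the bench. A firm end stop halts it soon after the second heavy point, somewhere from 12.9 to 13.8; to be felt. Should go no faster than a turn in 1.25 s (5 rad/s) at any moment, nor fly back.
- knob (a point): middle of the black plastic knob, a vertical cylinder 24 mm in diameter, from 125 to 166 mm above the bench, turning freely on its own pin 50 mm from the crank axis. The gearbox carrying it stands on four rubber mounts and gives sideways 1 mm for each 14 N on the knob, in any level direction; it should not be wrenched beyond 2 mm (28 N), by side load, heavy point or end stop.
- module: module, 0.08 to 0.17 kg: grey plastic base 60 (own x) x 44 (own y) x 6 mm with a finned aluminium heat sink in the middle, 30 (x) x 34 (y) mm, from 6 to 46 mm high. Origin at the centre of its underside. Goes into the pocket long side along the machine's x, either way round. Best held by the heat sink across its own x (30 mm).
- board: bystander: loose larger circuit board 85 x 60 mm, flat, no heat sink; origin at the centre of its underside.
- spool: bystander: solder spool, 58 mm diameter, 42 mm high; origin at the centre of its underside.
- screwdriver: bystander: screwdriver lying on the bench; origin under its middle.
- jar: bystander: small jar, 44 mm diameter, 50 mm high; origin at the centre of its underside.
- mug: bystander: white mug, 80 mm diameter, 90 mm high; origin at the centre of its underside.
There are look-alikes about, which are no part of the job. Leave any turquoise look-alike of the module alone.

How it is judged:
By the outcome, as a careful person would: the job done as asked, in the order asked, and still so for the second after the job is handed in, with the robot touching nothing.
It also fails if it takes over 72 s, if anything falls off the work surface, if the arm or the gripper's body presses on something with over 40 N, if the wrist force passes 120 N, or if a joint passes its speed limit or range.

ROBOT

A 6-joint arm with a two-finger parallel gripper is mounted at the origin on the work surface. World frame = base frame: x ahead of the robot, y to its left, z up, the work surface at z = 0. Lengths are in m, angles in degrees, forces in N, time in s.
With the tool pointing down it reaches from about 0.35 to 0.875 m from the base axis. Payload 4.2 kg.
Tool frame: the origin (TCP) lies midway between the tips of the shut fingers; the grasp point (between the pads) lies 19 mm behind it; z points along the fingers, y is the direction in which the jaws open and shut (so a half turn about z gives the same grasp; the last joint's range is limited). The gripper opens to 87 mm and grips with 3 to 60 N. Pads are 19 mm wide; open, the fingers measure 117 mm over their backs; the gripper's body (75 mm by 190 mm) begins 51 mm behind the grasp point.
Start: joints at [-55.772, 22.042, 0.453, 0, -68.411, -14.817], TCP at [0.208, -0.589, 0.223] pointing down, gripper open.
Joint ranges: [-179.83, 179.83], [-69.29, 118.12], [-61.27, 80.66], [-181.25, 117.63], [-171.15, -9.14], [-177.46, 177.46]. Speed limits (degrees/s): [159.86, 159.86, 180, 180, 180, 180].

INTERFACE

Orientations are given as a 3x3 rotation matrix whose columns are the frame's x, y, z axes.
In Python, from station import r gives the robot as it stands.
- The arm moves only by the tool servo_tool, never from a script. Its arguments are lists of equal length, an entry for each row: "slide": the shift along the world's x, y, z in units of 60 mm (1.0 is 60 mm), a list of three; "twist": the turn, a rotation vector about the world's x, y, z in units of 6 degrees (1.0 is 6 degrees), a list of three; "gripper": the closure, from 0 (fully open) to 1 (shut). In form: {"slide": [[x, y, z], ...], "twist": [[wx, wy, wz], ...], "gripper": [gripper, ...]}. A call has 1 to 12 rows; each row shifts and turns the commanded pose from where the row before left it; what a row does not reach is not made up. A row lasts 1/8 s, in which the tool goes at most 62.5 mm and 10.7 degrees, less where a joint would pass 70% of its speed; a pose out of reach is approached as far as the arm can. A call is refused whole if a number of a shift passes 1 or a number of a turn 1, either way. A call with a gripper value outside its range is refused whole. The fingers move at their own pace and stop on an object; the grip force is fixed at half the most. Time passes only in rows, so rows that do not move let the fingers close. It gives the time, the measured TCP pose, the force and the opening at its end, in the units of the state.
- r.sense(): the state, without advancing time (a new reading comes with each control period).
- r.capture(name): name is "scene" or "top" or "wrist"; returns a dict with "image" (400x640x3 uint8, blue, green, red), "intrinsics" (3x3 intrinsics, pixels), "R" (3x3) and "t" (3): a world point X has camera coordinates R X + t. Camera axes: x right, y down, z forward; pixel columns grow to the right and rows downward; lengths in m; the calibration is good to about 2 mm. A picture is of the moment at which its call begins. There is no depth.
- r.finish_job(): hands the job in, once; it reports no verdict.
The state is a dict: "time_s": time; "joints": joint angles; "joint_velocities": joint speeds; "effort": joint torques, N m; "tcp_pos": TCP position; "ee_rot": TCP orientation; "wrist_force": force on the tool from outside, world axes, zero at the start; "moment": the same for the moment, N m; "gripper_width": opening from 0.0 (shut) to 1.0 (fully open).
Only numpy, scipy, OpenCV 4.12 (cv2) and the standard library are available. Lean on these libraries where they do the work, as an engineer would, in place of code of your own. Each camera call takes 0.05 s, during which the arm holds its last target.

## Working session

There is one attempt and no reset: what is moved stays moved. The work goes in short steps, Python scripts to look and compute and a tool call to move; the robot and the scene stay as the last step left them, time stands still between calls to the robot, and variables do not carry over. Pictures are saved under pics/ and viewed, and the job is handed in when it is done.

Besides the shell and the picture viewer there is one more tool, called as a command line: name --argument value ..., lists and objects as JSON in quotes. servo_tool: Moves the arm, as the interface text tells. Its arguments: {"type":"object","properties":{"slide":{"type":"array","items":{"type":"array","items":{"type":"number"}}},"twist":{"type":"array","items":{"type":"array","items":{"type":"number"}}},"gripper":{"type":"array","items":{"type":"number"}}},"required":["slide","twist","gripper"]}

```bash
mkdir -p pics; ls
python3 - <<'E'
from station import r
import cv2
s=r.sense()
print({k:(s[k]) for k in s})
for n in ["scene","top","wrist"]:
    c=r.capture(n); cv2.imwrite(f"pics/{n}0.png",c["image"]); print(n,c["intrinsics"],c["R"],c["t"])
E
```

```text
pics
{'time_s': 0.0, 'joints': array([-5.57720482e+01,  2.20908213e+01,  3.79561203e-01, -2.92220086e-02,
       -6.84126418e+01, -1.48169338e+01]), 'joint_velocities': array([-0.02404406,  0.08864822, -0.04395787,  0.00236192,  0.10829974,
        0.03815839]), 'effort': array([-2.17899183e-04, -3.90659881e+01,  1.87408358e+01,  4.21979517e+00,
        1.11531367e-02, -1.92418211e-04]), 'tcp_pos': array([ 0.20753036, -0.58888856,  0.2214569 ]), 'ee_rot': array([[-9.43221243e-01, -3.32164126e-01, -8.24239889e-04],
       [-3.32165135e-01,  9.43219010e-01,  2.05468455e-03],
       [ 9.49462335e-05,  2.21180587e-03, -9.99997549e-01]]), 'wrist_force': array([ 0.5650039 ,  0.29141818, -0.01199062]), 'moment': array([ 0.01380408, -0.00639458, -0.02098968]), 'gripper_width': 0.999477860773523}
scene [[386.02718249   0.         316.52031743]
 [  0.         386.02718249 204.32145082]
 [  0.           0.           1.        ]] [[-0.74067876  0.67152845  0.02108376]
 [ 0.38886999  0.4540818  -0.80161702]
 [-0.54788238 -0.58554186 -0.597466  ]] [ 0.4307703  -0.0905868   1.32897927]
top [[506.54561472   0.         323.09195913]
 [  0.         506.54561472 204.43235828]
 [  0.           0.           1.        ]] [[ 0.04230319 -0.99909657 -0.00405927]
 [-0.97311665 -0.04028184 -0.22676277]
 [ 0.22639439  0.01354294 -0.97394156]] [-0.0471113   0.56182345  1.48518123]
wrist [[302.33847723   0.         315.52393028]
 [  0.         302.33847723 201.14626418]
 [  0.           0.           1.        ]] [[-0.33253364  0.94309016  0.00152912]
 [ 0.91270407  0.32141039  0.2523225 ]
 [ 0.23747139  0.08530135 -0.96764199]] [ 0.62305693 -0.03056882  0.38907827]
```

View pics/scene0.png

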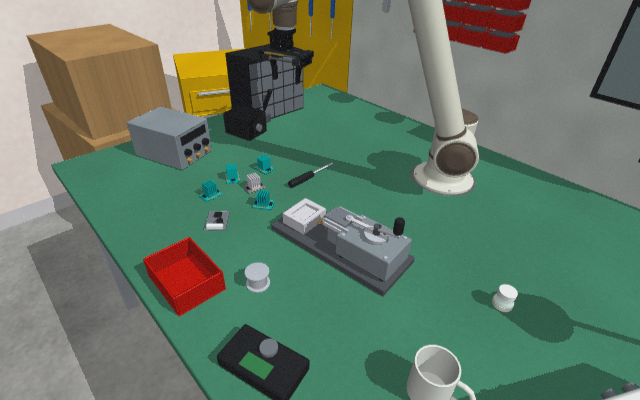

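View pics/top0.png

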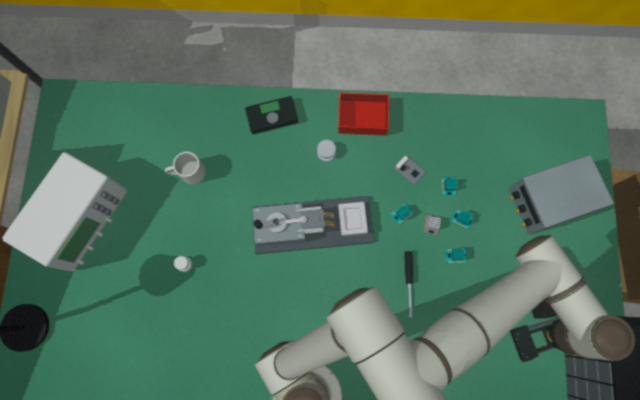

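View pics/wrist0.png

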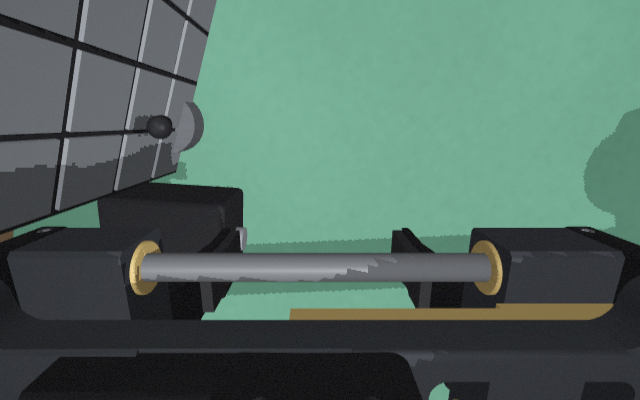

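Top view: the grey module is at about (432,224) with turquoise look-alikes around it. The machine runs from (253,230) to (372,220), with the nest at (353,218) and the knob at (258,224). I'll enlarge both.

```bash
cat > h.py <<'E'
import numpy as np, cv2
from station import r
def ray(c,u,v):
    K=np.array(c["intrinsics"]);R=np.array(c["R"]);t=np.array(c["t"])
    d=R.T@np.linalg.solve(K,[u,v,1.]); return -R.T@t, d
def onz(c,u,v,z):
    o,d=ray(c,u,v); return o+d*(z-o[2])/d[2]
def proj(c,X):
    p=np.array(c["R"])@np.array(X)+np.array(c["t"]); p=np.array(c["intrinsics"])@p; return p[:2]/p[2]
def tri(obs):
    A=np.zeros((3,3));b=np.zeros(3)
    for c,u,v in obs:
        o,d=ray(c,u,v);d=d/np.linalg.norm(d);P=np.eye(3)-np.outer(d,d);A+=P;b+=P@o
    X=np.linalg.solve(A,b); return X,[np.round(proj(c,X)-[u,v],1) for c,u,v in obs]
E
python3 - <<'E'
from h import *
t=cv2.imread("pics/top0.png"); s=cv2.imread("pics/scene0.png")
cv2.imwrite("pics/tA.png",cv2.resize(t[180:270,240:400],None,fx=5,fy=5,interpolation=cv2.INTER_CUBIC))
cv2.imwrite("pics/tB.png",cv2.resize(t[165:275,385:485],None,fx=5,fy=5,interpolation=cv2.INTER_CUBIC))
cv2.imwrite("pics/sA.png",cv2.resize(s[190:300,265:420],None,fx=5,fy=5,interpolation=cv2.INTER_CUBIC))
cv2.imwrite("pics/sB.png",cv2.resize(s[145:235,190:340],None,fx=5,fy=5,interpolation=cv2.INTER_CUBIC))
E
```

```text
(no output)
```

View pics/tA.png

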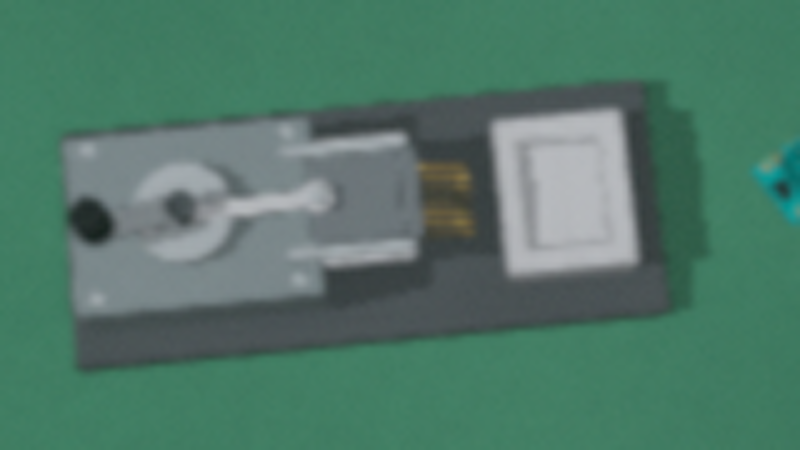

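View pics/tB.png

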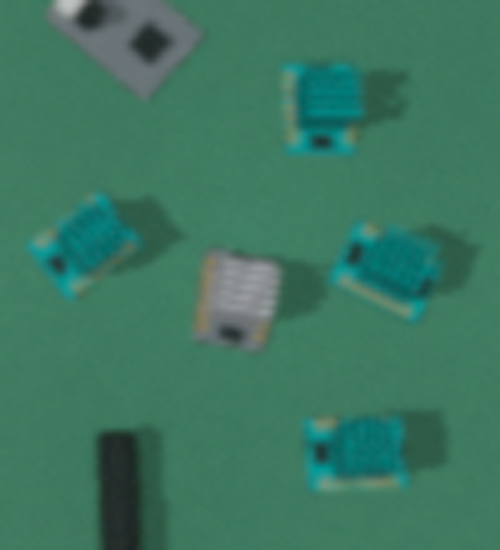

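View pics/sA.png

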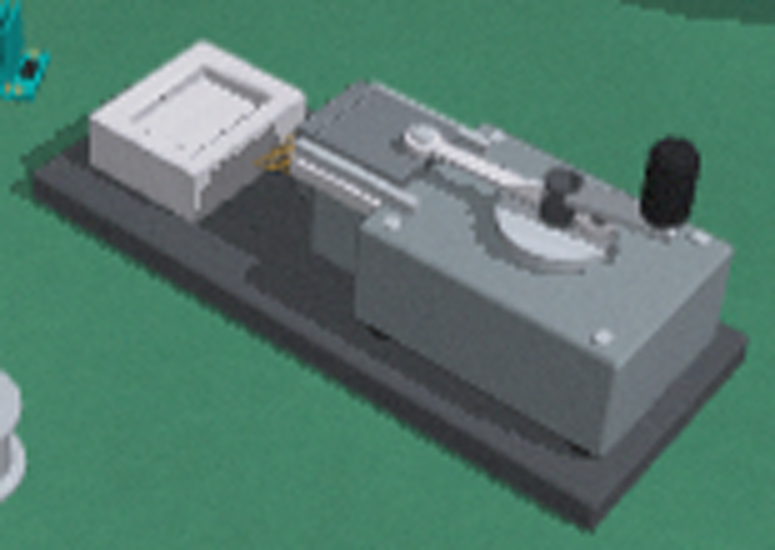

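View pics/sB.png

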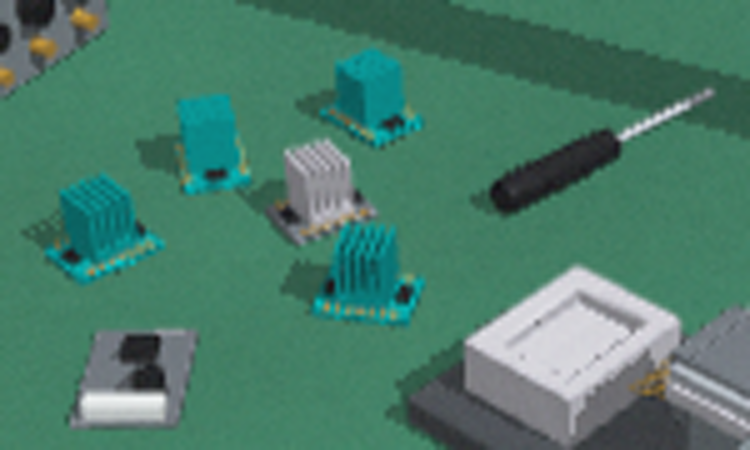

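Run:
```python
from h import *
c=r.capture("top"); s=r.capture("scene")
T=lambda p,z:onz(c,p[0]/5+240-.4,p[1]/5+180-.4,z)
S=lambda p,z:onz(s,p[0]/5+265-.4,p[1]/5+190-.4,z)
pl=np.array([T(p,.02) for p in [(62,133),(640,83),(668,312),(78,370)]]); print("plate top",pl.round(4),pl.mean(0))
pl2=np.array([S(p,.02) for p in [(35,178),(592,515),(745,342)]]);print("plate scene",pl2.round(4))
print((pl2[0]+pl2[2])/2)
n=np.array([T(p,.054) for p in [(490,120),(622,108),(640,263),(508,277)]]);print("nest",n.round(4),n.mean(0))
n2=np.array([S(p,.054) for p in [(90,122),(203,42),(305,97),(195,178)]]);print("nest s",n2.round(4),n2.mean(0))
X=tri([(c,565/5+240-.4,192/5+180-.4),(s,198/5+265-.4,110/5+190-.4)]);print("nest tri",X)
# knob top
X=tri([(c,90/5+240-.4,220/5+180-.4),(s,670/5+265-.4,178/5+190-.4)]);print("knob",X)
TB=lambda p,z:onz(c,p[0]/5+385-.4,p[1]/5+165-.4,z)
SB=lambda p,z:onz(s,p[0]/5+190-.4,p[1]/5+145-.4,z)
print("mod base top", [TB(p,.006).round(4) for p in [(195,338),(262,350)]],"sink",[TB(p,.046).round(4) for p in[(215,250),(282,262),(272,325),(208,312)]])
print("mod scene sink",[SB(p,.046).round(4) for p in [(285,150),(320,140),(352,160),(320,170)]],"base",[SB(p,.006).round(4) for p in [(265,205),(300,242),(378,210)]])
```

```text
plate top [[ 0.5587  0.2005  0.02  ]
 [ 0.6061 -0.1623  0.02  ]
 [ 0.4608 -0.1829  0.02  ]
 [ 0.4096  0.1795  0.02  ]] [0.50878929 0.00867028 0.02      ]
plate scene [[ 0.6082 -0.1578  0.02  ]
 [ 0.5599  0.2039  0.02  ]
 [ 0.4133  0.1822  0.02  ]]
[0.51071092 0.01218517 0.02      ]
nest [[ 0.5702 -0.068   0.054 ]
 [ 0.5812 -0.149   0.054 ]
 [ 0.4847 -0.1623  0.054 ]
 [ 0.4728 -0.0824  0.054 ]] [ 0.52721758 -0.11542733  0.054     ]
nest s [[ 0.5797 -0.1429  0.054 ]
 [ 0.4831 -0.1595  0.054 ]
 [ 0.4741 -0.0822  0.054 ]
 [ 0.5672 -0.0687  0.054 ]] [ 0.52601675 -0.11332855  0.054     ]
nest tri (array([ 0.52657421, -0.11483978,  0.05232014]), [array([-0.2,  0.2]), array([-0.3, -0.1])])
knob (array([0.478911  , 0.16053419, 0.15083917]), [array([-0.2,  0.1]), array([-0.3, -0. ])])
mod base top [array([ 0.5006, -0.3414,  0.006 ]), array([ 0.4947, -0.3832,  0.006 ])] sink [array([ 0.5488, -0.3462,  0.046 ]), array([ 0.5429, -0.3873,  0.046 ]), array([ 0.5033, -0.3808,  0.046 ]), array([ 0.5098, -0.3418,  0.046 ])]
mod scene sink [array([ 0.5345, -0.3864,  0.046 ]), array([ 0.5106, -0.382 ,  0.046 ]), array([ 0.5089, -0.3492,  0.046 ]), array([ 0.531 , -0.3526,  0.046 ])] base [array([ 0.549 , -0.3941,  0.006 ]), array([ 0.5555, -0.3446,  0.006 ]), array([ 0.4967, -0.342 ,  0.006 ])]
```

Run:
```python
from h import *
c=r.capture("wrist"); st=r.sense(); E=st["ee_rot"]
R=np.array(c["R"]);p=-R.T@np.array(c["t"])
print("cam in tool",E.T@(p-st["tcp_pos"]),"axes in tool\n",(E.T@R.T).round(3))
np.savez("cam.npz",p=E.T@(p-st["tcp_pos"]),A=E.T@R.T,K=c["intrinsics"])
# planned view
def Rz(a):
    a=np.radians(a);return np.array([[np.cos(a),-np.sin(a),0],[np.sin(a),np.cos(a),0],[0,0,1]])
for x,y,z in [(.521,-.3675,.2),(.521,-.30,.2),(.521,-.43,.2),(.521,-.45,.2)]:
    E2=Rz(64.6)@E; cc=dict(intrinsics=c["intrinsics"]); cc["R"]=(E2@(E.T@R.T)).T; pp=np.array([x,y,z])+E2@(E.T@(p-st["tcp_pos"])); cc["t"]=-cc["R"]@pp
    print(x,y,pp,proj(cc,[.521,-.3675,.046]),proj(cc,[.521,-.3675,.0]))
print(E@[1,0,0],Rz(64.6)@E)
```

```text
cam in tool [ 0.06848414  0.00114138 -0.16155754] axes in tool
 [[ 0.    -0.968 -0.252]
 [ 1.     0.    -0.   ]
 [ 0.    -0.252  0.968]]
0.521 -0.3675 [ 0.51284272 -0.43549263  0.36156324] [314.38041701 188.61463358] [314.49725886 180.57509499]
0.521 -0.3 [ 0.51284272 -0.36799263  0.36156324] [307.37084877 123.67094171] [308.38428986 123.49702338]
0.521 -0.43 [ 0.51284272 -0.49799263  0.36156324] [320.24470847 242.94732917] [319.67492405 228.92003904]
0.521 -0.45 [ 0.51284272 -0.51799263  0.36156324] [322.00808868 259.28505739] [321.24330669 243.56435617]
[-9.43177455e-01 -3.32289457e-01  7.08833194e-05] [[-1.04393153e-01 -9.94535796e-01 -7.86960425e-04]
 [-9.94536105e-01  1.04393177e-01  1.13318992e-05]
 [ 7.08833194e-05  7.83843528e-04 -9.99999690e-01]]
```

servo_tool --slide '[[0.475, 0.335, -0.03], [0.475, 0.335, -0.03], [0.475, 0.335, -0.03], [0.475, 0.335, -0.03], [0.475, 0.335, -0.03], [0.475, 0.335, -0.03], [0.475, 0.335, -0.03], [0.475, 0.335, -0.03], [0.475, 0.335, -0.03], [0.475, 0.335, -0.03], [0.475, 0.335, -0.03], [0, 0, 0]]' --twist '[[0, 0, 0.98], [0, 0, 0.98], [0, 0, 0.98], [0, 0, 0.98], [0, 0, 0.98], [0, 0, 0.98], [0, 0, 0.98], [0, 0, 0.98], [0, 0, 0.98], [0, 0, 0.98], [0, 0, 0.98], [0, 0, 0]]' --gripper '[0, 0, 0, 0, 0, 0, 0, 0, 0, 0, 0, 0]'

```text
time_s: 1.8
tcp_pos: [0.5228, -0.3669, 0.2021]
ee_rot: [[-0.1, -0.995, -0.0], [-0.995, 0.1, 0.0], [-0.0, 0.001, -1.0]]
wrist_force: [-0.1, -0.1, -0.4]
gripper_width: 0.998
```

Run:
```python
from h import *
s=r.sense();print(s["time_s"],s["tcp_pos"],s["ee_rot"],s["joints"],s["gripper_width"])
c=r.capture("wrist");cv2.imwrite("pics/w1.png",c["image"]);import pickle;pickle.dump(c,open("w1.pkl","wb"))
cv2.imwrite("pics/w1z.png",cv2.resize(c["image"][100:260,180:440],None,fx=3,fy=3,interpolation=cv2.INTER_CUBIC))
```

```text
1.8 [ 0.52280165 -0.36689381  0.20209056] [[-1.00078197e-01 -9.94979453e-01 -4.91968085e-04]
 [-9.94979526e-01  1.00078024e-01  3.63999951e-04]
 [-3.12937278e-04  5.25926631e-04 -9.99999813e-01]] [-2.05761436e+01  2.41822559e+01  8.07112921e-01 -1.04759237e-02
 -6.66585766e+01  1.48366281e+01] 0.9980908540935696
```

View pics/w1.png

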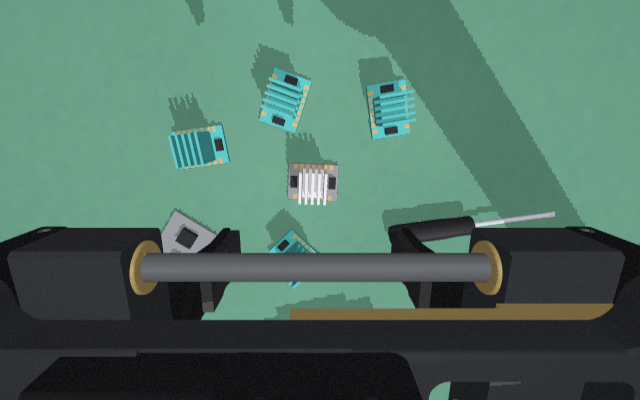

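View pics/w1z.png

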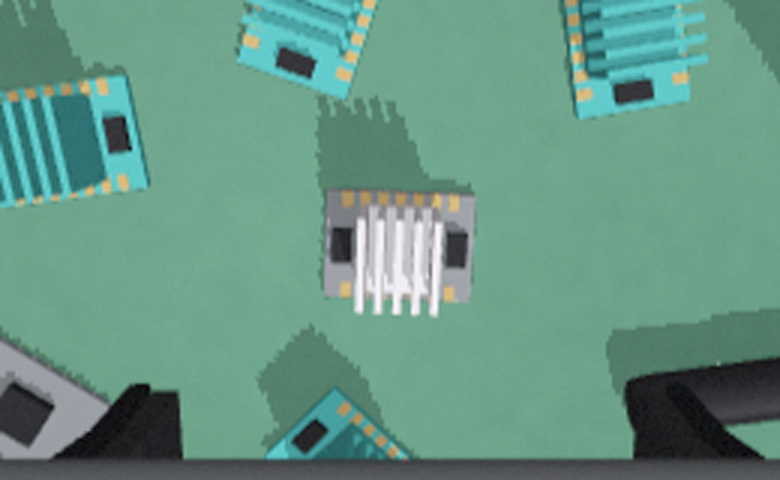

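Run:
```python
from h import *
import pickle
w=pickle.load(open("w1.pkl","rb")); s=r.capture("scene");t=r.capture("top")
W=lambda p:(w,p[0]/3+180-.33,p[1]/3+100-.33)
S=lambda p:(s,p[0]/5+190-.4,p[1]/5+145-.4)
b=np.array([onz(*W(p),.006) for p in [(325,188),(476,192),(470,303),(322,298)]]);print(b.round(4),b.mean(0))
print("x ang",[np.degrees(np.arctan2(*(a-c)[1::-1])) for a,c in [(b[0],b[1]),(b[3],b[2])]],"y ang",[np.degrees(np.arctan2(*(a-c)[1::-1]))-90 for a,c in [(b[3],b[0]),(b[2],b[1])]])
print([np.linalg.norm(b[i]-b[(i+1)%4]).round(4) for i in range(4)])
k=np.array([onz(*W(p),.046) for p in [(358,220),(441,222),(438,316),(357,312)]]);print(k.round(4),k.mean(0))
# two-view heights: sink top corner nearest +x,-y... 
print("sink top centre",tri([W((398,267)),S((319,155))]))
print("base corner",tri([W((470,303)),S((378,210))]), tri([W((322,298)),S((300,242))]))
print("base corner",tri([W((470,303)),(t,262/5+385-.4,350/5+165-.4)]))
```

```text
[[ 0.5527 -0.3918  0.006 ]
 [ 0.4935 -0.3843  0.006 ]
 [ 0.4996 -0.3394  0.006 ]
 [ 0.5594 -0.3475  0.006 ]] [ 0.5262993  -0.36575386  0.006     ]
x ang [np.float64(-7.2466523834101455), np.float64(-7.7295107284330085)] y ang [np.float64(-8.601533282070037), np.float64(-7.7260489322213886)]
[np.float64(0.0596), np.float64(0.0453), np.float64(0.0603), np.float64(0.0448)]
[[ 0.5383 -0.3842  0.046 ]
 [ 0.5092 -0.3805  0.046 ]
 [ 0.5134 -0.3463  0.046 ]
 [ 0.5425 -0.3507  0.046 ]] [ 0.52586703 -0.36543227  0.046     ]
sink top centre (array([ 0.52457073, -0.3654879 ,  0.04798015]), [array([1.4, 0.6]), array([-0.5,  0.1])])
base corner (array([ 0.4991106 , -0.33960545,  0.00808341]), [array([0.5, 0.2]), array([-0.2,  0.1])]) (array([ 0.55735224, -0.346206  ,  0.00565889]), [array([1.8, 0.8]), array([-0.8,  0.1])])
base corner (array([ 0.49250503, -0.36325115,  0.07682064]), [array([10.1, -6. ]), array([-1.6, -3.5])])
```

servo_tool --slide '[[0.053, 0.023, -0.3], [0, 0, -0.5], [0, 0, -0.5], [0, 0, -0.5], [0, 0, -0.5], [0, 0, -0.4], [0, 0, -0.2], [0, 0, -0.1], [0, 0, 0]]' --twist '[[0, 0, -0.33], [0, 0, 0], [0, 0, 0], [0, 0, 0], [0, 0, 0], [0, 0, 0], [0, 0, 0], [0, 0, 0], [0, 0, 0]]' --gripper '[0, 0, 0, 0, 0, 0, 0, 0, 0]'

```text
time_s: 3.08
tcp_pos: [0.5245, -0.3673, 0.0232]
ee_rot: [[-0.138, -0.99, 0.001], [-0.99, 0.138, -0.0], [0.0, -0.001, -1.0]]
wrist_force: [-0.6, -0.5, -0.1]
gripper_width: 0.999
```

Run:
```python
from h import *
c=r.capture("wrist");cv2.imwrite("pics/w2.png",c["image"])
s=r.capture("scene");cv2.imwrite("pics/s2.png",cv2.resize(s["image"][100:260,160:380],None,fx=3.5,fy=3.5))
```

```text
(no output)
```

View pics/w2.png

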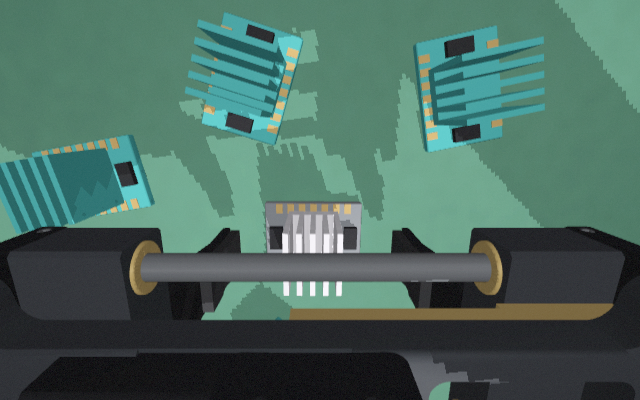

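View pics/s2.png

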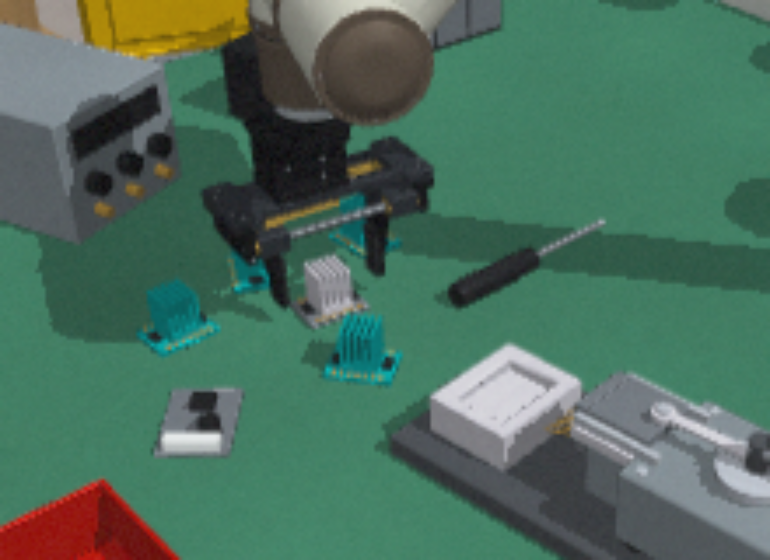

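servo_tool --slide '[[0.025, 0.03, -0.15], [0, 0, 0], [0, 0, 0], [0, 0, 0], [0, 0, 0], [0, 0, 0], [0, 0, 0], [0, 0, 0]]' --twist '[[0, 0, 0], [0, 0, 0], [0, 0, 0], [0, 0, 0], [0, 0, 0], [0, 0, 0], [0, 0, 0], [0, 0, 0]]' --gripper '[0, 0.5, 1, 1, 1, 1, 1, 1]'

```text
time_s: 4.18
tcp_pos: [0.526, -0.3652, 0.0138]
ee_rot: [[-0.137, -0.991, 0.0], [-0.991, 0.137, -0.0], [0.0, -0.0, -1.0]]
wrist_force: [-0.7, -0.4, -0.4]
gripper_width: 0.343
```

servo_tool --slide '[[0, 0, 0.2], [0, 0, 0.5], [0, 0, 0.5], [0, 0, 0.5], [0, 0.3, 0.5], [0, 0.4, 0.4], [0, 0.5, 0], [0, 0.5, 0], [0, 0.4, 0], [0, 0.2, 0], [0, 0, 0], [0, 0, 0]]' --twist '[[0, 0, 0], [0, 0, 0], [0, 0, 0], [0, 0, 0.3], [0, 0, 0.5], [0, 0, 0.5], [0, 0, 0.5], [0, 0, 0.5], [0, 0, 0.3], [0, 0, 0], [0, 0, 0], [0, 0, 0]]' --gripper '[1, 1, 1, 1, 1, 1, 1, 1, 1, 1, 1, 1]'

```text
time_s: 5.68
tcp_pos: [0.5259, -0.2278, 0.1698]
ee_rot: [[0.133, -0.991, 0.0], [-0.991, -0.133, -0.0], [0.0, -0.0, -1.0]]
wrist_force: [-0.5, -1.3, -1.3]
gripper_width: 0.341
```

Run:
```python
from h import *
import pickle
s=r.sense();print(s["time_s"],s["tcp_pos"],s["ee_rot"],s["wrist_force"],s["gripper_width"])
c=r.capture("wrist");cv2.imwrite("pics/w3.png",c["image"]);pickle.dump(c,open("w3.pkl","wb"))
cv2.imwrite("pics/w3z.png",cv2.resize(c["image"][60:310,220:430],None,fx=3,fy=3,interpolation=cv2.INTER_CUBIC)[:600])
```

```text
5.675 [ 0.52594684 -0.22777684  0.1698454 ] [[ 1.33402849e-01 -9.91061891e-01  9.54600109e-05]
 [-9.91061873e-01 -1.33402865e-01 -1.96655584e-04]
 [ 2.07632494e-04 -6.83723621e-05 -9.99999976e-01]] [-0.48569787 -1.34743018 -1.32914202] 0.3407280182028502
```

View pics/w3.png

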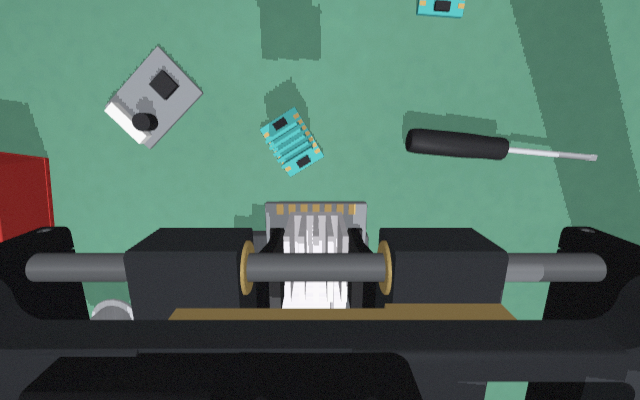

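View pics/w3z.png

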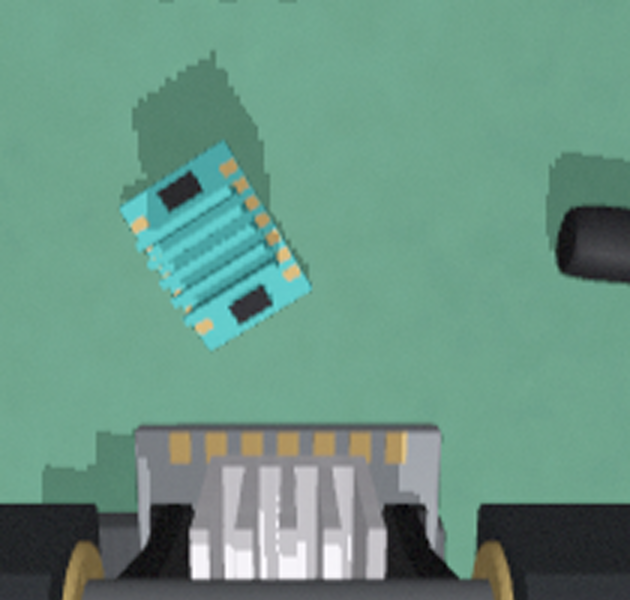

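servo_tool --slide '[[0, 0.3, 0.2], [0, 0.5, 0.3], [0, 0.6, 0.3], [0, 0.6, 0], [0, 0.6, 0], [0, 0.5, 0], [0, 0.2, 0], [0, 0, 0], [0, 0, 0]]' --twist '[[0, 0, 0], [0, 0, 0], [0, 0, 0], [0, 0, 0], [0, 0, 0], [0, 0, 0], [0, 0, 0], [0, 0, 0], [0, 0, 0]]' --gripper '[1, 1, 1, 1, 1, 1, 1, 1, 1]'

```text
time_s: 6.85
tcp_pos: [0.5259, -0.0298, 0.2179]
ee_rot: [[0.133, -0.991, 0.0], [-0.991, -0.133, -0.0], [0.0, -0.0, -1.0]]
wrist_force: [0.6, -0.3, -1.3]
gripper_width: 0.343
```

Run:
```python
from h import *
import pickle
s=r.sense();print(s["time_s"],s["tcp_pos"],s["ee_rot"][:2,:2],s["wrist_force"],s["gripper_width"])
c=r.capture("wrist");cv2.imwrite("pics/w4.png",c["image"]);pickle.dump((c,s["tcp_pos"],s["ee_rot"]),open("w4.pkl","wb"))
cv2.imwrite("pics/w4z.png",cv2.resize(c["image"][60:210,190:440],None,fx=3.2,fy=3.2,interpolation=cv2.INTER_CUBIC)[:600])
w=pickle.load(open("w3.pkl","rb"))
for p in [(137,428),(440,427)]:
    X=onz(w,p[0]/3+220-.33,p[1]/3+60-.33,.162); E=np.array([[.1334,-.99106,0],[-.99106,-.1334,0],[0,0,-1]])
    print("module corner in tool",E.T@(X-np.array([.52595,-.22778,.16985])))
```

```text
6.85 [ 0.52590052 -0.02978556  0.2178904 ] [[ 0.13340783 -0.99106122]
 [-0.99106121 -0.13340783]] [ 0.63591755 -0.33294848 -1.33873608] 0.34296433306853263
module corner in tool [ 0.02272393 -0.02913361  0.00785   ]
module corner in tool [0.0229454 0.0294398 0.00785  ]
```

View pics/w4.png

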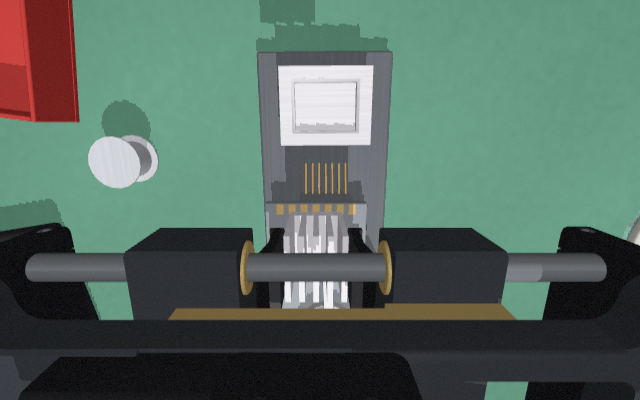

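View pics/w4z.png

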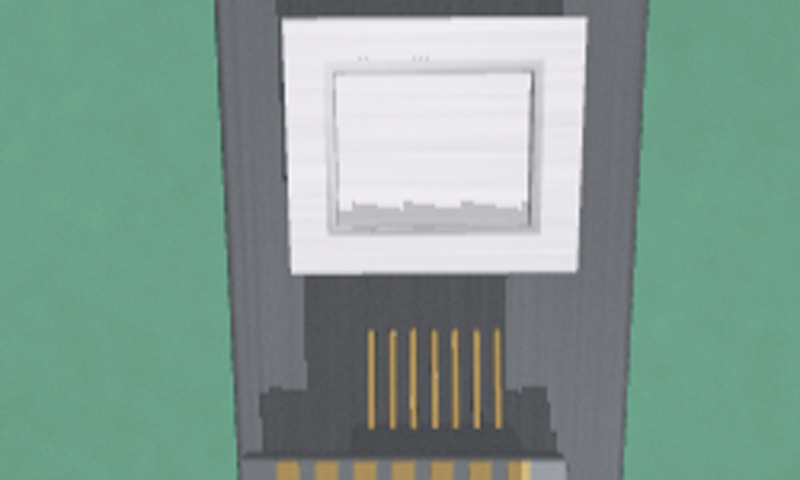

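Run:
```python
from h import *
import pickle
w,tp,E=pickle.load(open("w4.pkl","rb")); s=r.capture("scene"); t=r.capture("top")
W=lambda p:(w,p[0]/3.2+190-.34,p[1]/3.2+60-.34)
def rep(n,pts,z):
    k=np.array([onz(*W(p),z) for p in pts]);print(n,k.mean(0).round(4),"xang",[np.degrees(np.arctan2(*(k[i]-k[j])[1::-1])).round(2) for i,j in((0,1),(3,2))],"yang",[np.degrees(np.arctan2(*(k[i]-k[j])[1::-1])).round(2)-90 for i,j in((3,0),(2,1))],[np.linalg.norm(k[i]-k[(i+1)%4]).round(4) for i in range(4)]);return k
a=rep("block",[(282,17),(588,16),(577,272),(291,274)],.054)
rep("mouth",[(322,61),(545,61),(541,235),(326,235)],.054)
rep("floor",[(333,73),(532,72),(529,227),(338,228)],.044)
print("in tool frame of block",E.T@(a.mean(0)-tp))
S=lambda p:(s,p[0]/5+265-.4,p[1]/5+190-.4)
for p,q in [((282,17),(90,122)),((588,16),(203,42)),((577,272),(305,97)),((291,274),(195,178))]: print(tri([W(p),S(q)]))
```

```text
block [ 0.527  -0.1142  0.054 ] xang [np.float64(7.86), np.float64(8.08)] yang [np.float64(8.049999999999997), np.float64(7.790000000000006)] [np.float64(0.0952), np.float64(0.0785), np.float64(0.0949), np.float64(0.0789)]
mouth [ 0.5272 -0.1138  0.054 ] xang [np.float64(7.69), np.float64(7.69)] yang [np.float64(7.890000000000001), np.float64(8.400000000000006)] [np.float64(0.0701), np.float64(0.0534), np.float64(0.0706), np.float64(0.0534)]
floor [ 0.5271 -0.1138  0.044 ] xang [np.float64(7.96), np.float64(7.98)] yang [np.float64(8.620000000000005), np.float64(8.430000000000007)] [np.float64(0.0647), np.float64(0.0491), np.float64(0.0645), np.float64(0.0491)]
in tool frame of block [0.08374889 0.01018718 0.16390423]
(array([ 0.57891351, -0.14596074,  0.05214814]), [array([0.8, 1.1]), array([-0.5, -0.1])])
(array([ 0.48477953, -0.15884902,  0.05515711]), [array([0.5, 0.7]), array([-0.3, -0. ])])
(array([ 0.47461863, -0.08184589,  0.05446012]), [array([0.1, 0.1]), array([-0.,  0.])])
(array([ 0.56811413, -0.06831871,  0.05474652]), [array([0.3, 0.3]), array([-0.2, -0. ])])
```

servo_tool --slide '[[0.018, -0.3, 0], [0, -0.5, 0], [0, -0.4, 0], [0, -0.195, -0.2], [0, 0, -0.5], [0, 0, -0.5], [0, 0, -0.5], [0, 0, -0.4], [0, 0, -0.2], [0, 0, 0], [0, 0, 0]]' --twist '[[0, 0, 0.05], [0, 0, 0], [0, 0, 0], [0, 0, 0], [0, 0, 0], [0, 0, 0], [0, 0, 0], [0, 0, 0], [0, 0, 0], [0, 0, 0], [0, 0, 0]]' --gripper '[1, 1, 1, 1, 1, 1, 1, 1, 1, 1, 1]'

```text
time_s: 8.38
tcp_pos: [0.5278, -0.1129, 0.0806]
ee_rot: [[0.14, -0.99, 0.002], [-0.99, -0.14, -0.0], [0.0, -0.002, -1.0]]
wrist_force: [-0.2, 0.1, -1.5]
gripper_width: 0.343
```

Run:
```python
from h import *
import pickle
s=r.sense();print(s["time_s"],s["tcp_pos"],s["ee_rot"][:2,:2],s["wrist_force"],s["gripper_width"])
c=r.capture("wrist")
S=r.capture("scene")["image"][170:290,260:420]
a=cv2.resize(c["image"][130:310,210:430],None,fx=2.5,fy=2.5);b=cv2.resize(S,None,fx=3.75,fy=3.75)
cv2.imwrite("pics/w5.png",a);cv2.imwrite("pics/s5.png",b)
```

```text
8.375 [ 0.52779801 -0.11288895  0.08059816] [[ 0.13960617 -0.99020537]
 [-0.99020704 -0.13960663]] [-0.22471199  0.05655375 -1.54019243] 0.34279730091363
```

View pics/w5.png

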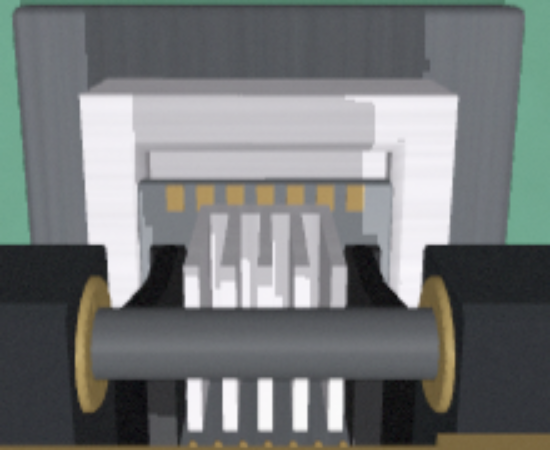

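View pics/s5.png

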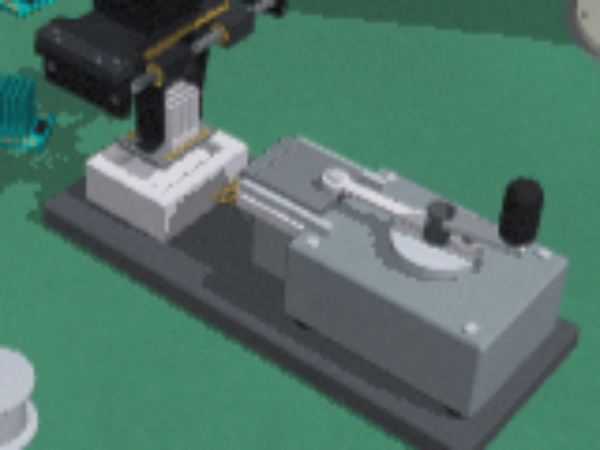

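servo_tool --slide '[[-0.014, -0.01, 0], [0, 0, -0.1], [0, 0, -0.1], [0, 0, -0.08], [0, 0, -0.06], [0, 0, -0.03], [0, 0, 0], [0, 0, 0]]' --twist '[[0, 0, 0], [0, 0, 0], [0, 0, 0], [0, 0, 0], [0, 0, 0], [0, 0, 0], [0, 0, 0], [0, 0, 0]]' --gripper '[1, 1, 1, 1, 1, 1, 1, 1]'

```text
time_s: 9.48
tcp_pos: [0.5263, -0.1134, 0.0577]
ee_rot: [[0.139, -0.99, 0.0], [-0.99, -0.139, -0.0], [0.0, -0.0, -1.0]]
wrist_force: [-1.3, 0.2, 1.4]
gripper_width: 0.339
```

servo_tool --slide '[[0, 0, -0.01], [0, 0, 0], [0, 0, 0], [0, 0, 0], [0, 0, 0.2], [0, 0, 0.5], [0, 0.5, 0.5], [0, 0.6, 0.5], [0, 0.5, 0.5], [0, 0.2, 0.3], [0, 0, 0], [0, 0, 0]]' --twist '[[0, 0, 0], [0, 0, 0], [0, 0, 0], [0, 0, 0], [0, 0, 0], [0, 0, 0], [0, 0, 0], [0, 0, 0], [0, 0, 0], [0, 0, 0], [0, 0, 0], [0, 0, 0]]' --gripper '[0.5, 0.3, 0.3, 0.3, 0.3, 0.3, 0.3, 0.3, 0.3, 0.3, 0.3, 0.3]'

```text
time_s: 10.98
tcp_pos: [0.5255, -0.0059, 0.2064]
ee_rot: [[0.139, -0.99, -0.001], [-0.99, -0.139, 0.0], [-0.0, 0.001, -1.0]]
wrist_force: [0.4, -0.5, -0.4]
gripper_width: 0.702
```

Run:
```python
from h import *
import pickle
s=r.sense();print(s["time_s"],s["tcp_pos"],s["ee_rot"][:2,:2],s["wrist_force"],s["gripper_width"],s["joints"])
c=r.capture("wrist");pickle.dump(c,open("w6.pkl","wb"))
S=r.capture("scene")["image"][170:290,260:420]
cv2.imwrite("pics/w6.png",c["image"]);cv2.imwrite("pics/w6z.png",cv2.resize(c["image"][60:230,190:440],None,fx=3.2,fy=3.2,interpolation=cv2.INTER_CUBIC)); cv2.imwrite("pics/s6.png",cv2.resize(S,None,fx=4.5,fy=4.5))
```

```text
10.975 [ 0.52549955 -0.00587462  0.20638111] [[ 0.13890887 -0.99030436]
 [-0.99030515 -0.13890899]] [ 0.36580423 -0.51430811 -0.39265654] 0.7016866351866845 [ 1.70485851e+01  1.31514740e+01 -1.48111844e+01 -2.45880630e-02
 -6.21062881e+01 -9.05235002e+00]
```

View pics/w6z.png

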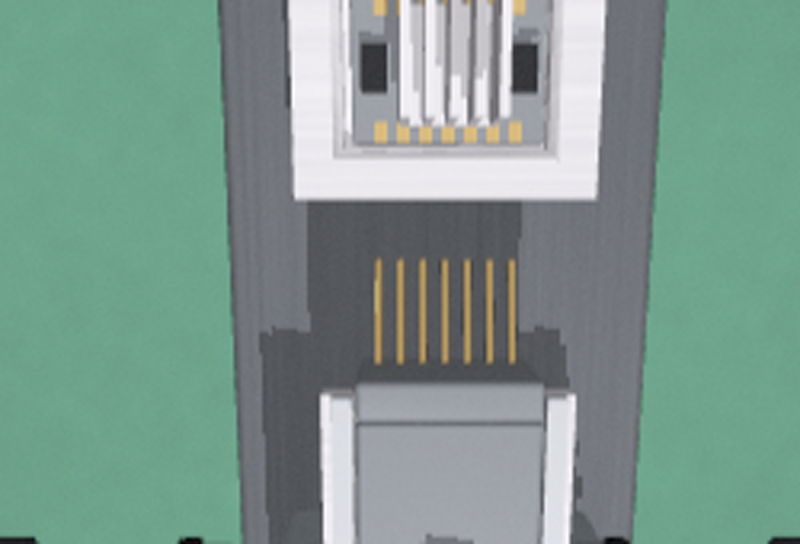

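View pics/s6.png

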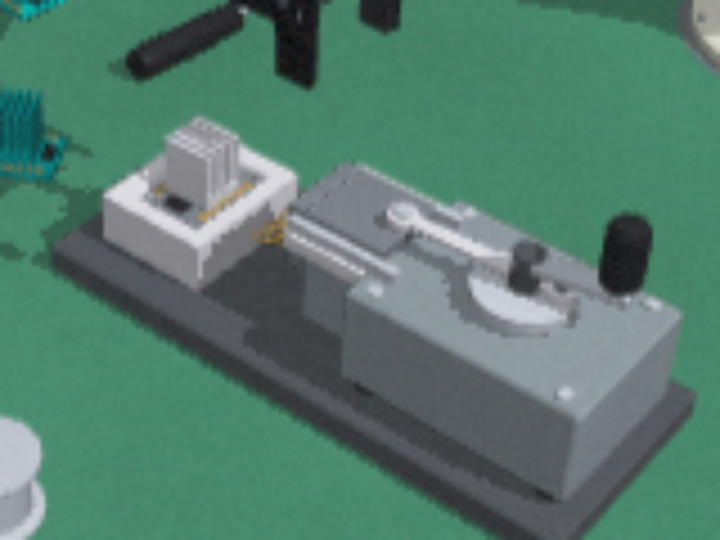

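The module sits flat in the pocket, with an even rim all round in w6z. Next I'll measure the crank from two wrist positions.

servo_tool --slide '[[-0.1, 0.3, 0.3], [-0.1, 0.5, 0.4], [-0.1, 0.5, 0.4], [-0.1, 0.5, 0.3], [-0.1, 0.5, 0.2], [-0.1, 0.3, 0], [0, 0, 0], [0, 0, 0]]' --twist '[[0, 0, 0], [0, 0, 0], [0, 0, 0], [0, 0, 0], [0, 0, 0], [0, 0, 0], [0, 0, 0], [0, 0, 0]]' --gripper '[0.3, 0.3, 0.3, 0.3, 0.3, 0.3, 0.3, 0.3]'

```text
time_s: 12.08
tcp_pos: [0.4899, 0.1498, 0.3019]
ee_rot: [[0.139, -0.99, -0.002], [-0.99, -0.139, -0.001], [0.001, 0.002, -1.0]]
wrist_force: [-0.3, -0.8, -0.1]
gripper_width: 0.704
```

Run:
```python
from h import *
import pickle
s=r.sense();print(s["time_s"],s["tcp_pos"],s["ee_rot"][:2,:2],s["wrist_force"],s["gripper_width"])
c=r.capture("wrist");pickle.dump(c,open("w7.pkl","wb"))
cv2.imwrite("pics/w7.png",c["image"])
```

```text
12.075 [0.48988628 0.14975888 0.30194509] [[ 0.13873502 -0.99032791]
 [-0.99032906 -0.13873293]] [-0.32230195 -0.756484   -0.09272346] 0.7036941076631156
```

View pics/w7.png

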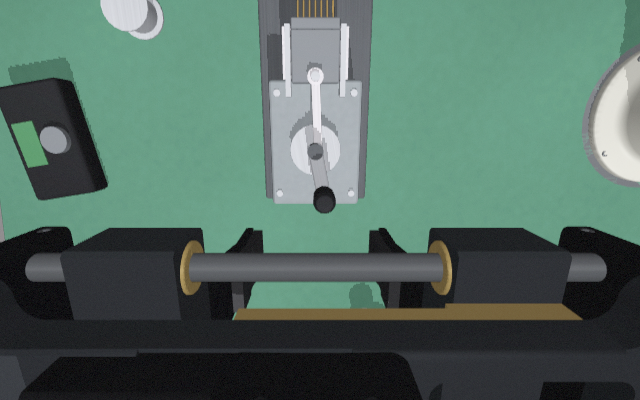

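servo_tool --slide '[[-0.1, 0.4, -0.3], [-0.1, 0.4, -0.3], [0, 0.2, -0.1], [0, 0, 0], [0, 0, 0]]' --twist '[[0, 0, 0], [0, 0, 0], [0, 0, 0], [0, 0, 0], [0, 0, 0]]' --gripper '[0.3, 0.3, 0.3, 0.3, 0.3]'

```text
time_s: 12.75
tcp_pos: [0.4787, 0.2101, 0.2616]
ee_rot: [[0.139, -0.99, 0.001], [-0.99, -0.139, 0.0], [-0.0, -0.001, -1.0]]
wrist_force: [0.3, 0.6, -0.1]
gripper_width: 0.698
```

Run:
```python
from h import *
import pickle
s=r.sense();print(s["time_s"],s["tcp_pos"],s["ee_rot"][:2,:2],s["wrist_force"],s["gripper_width"])
c=r.capture("wrist");pickle.dump(c,open("w8.pkl","wb"))
cv2.imwrite("pics/w8.png",c["image"])
cv2.imwrite("pics/w8z.png",cv2.resize(c["image"][0:220,230:410],None,fx=4,fy=4,interpolation=cv2.INTER_CUBIC)[200:800])
w=pickle.load(open("w7.pkl","rb"))["image"]
cv2.imwrite("pics/w7z.png",cv2.resize(w[70:220,240:400],None,fx=4,fy=4,interpolation=cv2.INTER_CUBIC))
```

```text
12.75 [0.4787041  0.21008266 0.26161171] [[ 0.13874394 -0.99032781]
 [-0.99032828 -0.13874371]] [ 0.29170725  0.59297228 -0.0969328 ] 0.6982914316699823
```

View pics/w8z.png

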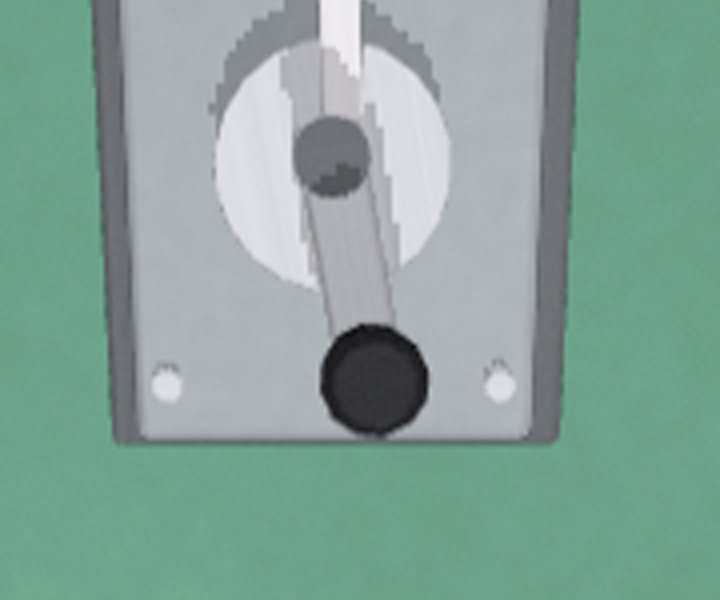

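View pics/w7z.png

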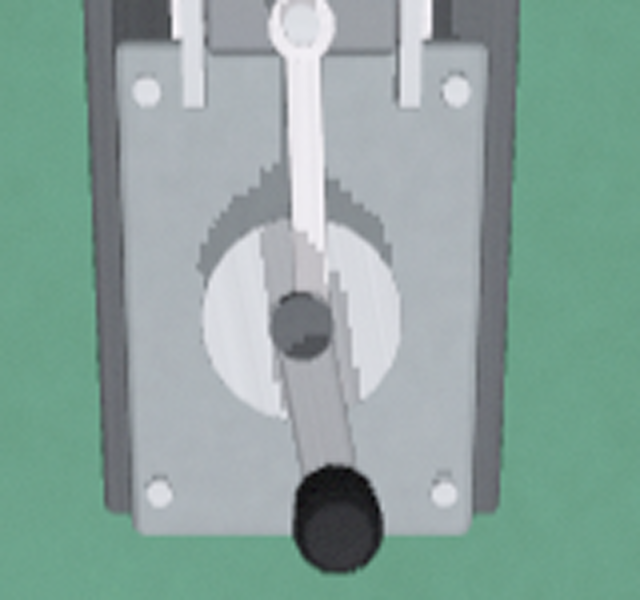

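Run:
```python
from h import *
import pickle
a=pickle.load(open("w7.pkl","rb"));b=pickle.load(open("w8.pkl","rb"))
A=lambda p:(a,p[0]/4+240-.375,p[1]/4+70-.375)
B=lambda p:(b,p[0]/4+230-.375,(p[1]+200)/4-.375)
print("hub",tri([A((302,323)),B((332,153))]))
print("knob top",tri([A((338,531)),B((375,378))]))
print("knob z166",onz(*A((338,531)),.166),onz(*B((375,378)),.166))
for z in (.135,.14,.145): print("hub",z,onz(*A((302,323)),z),onz(*B((332,153)),z))
# screws on gearbox top ~ z .09
SA=[onz(*A(p),.092) for p in [(147,92),(456,92),(444,494),(160,494)]];print(np.round(SA,4),np.mean(SA,0))
SB=[onz(*B(p),.092) for p in [(500,386),(167,386)]];print(np.round(SB,4))
d=SA[0]-SA[3];print("yaw",np.degrees(np.arctan2(*(SA[3]-SA[0])[1::-1]))-90,np.degrees(np.arctan2(*(SA[2]-SA[1])[1::-1]))-90)
print("disc",[onz(*A((301,320)),z) for z in(.092,.1)],[onz(*B((332,165)),z) for z in(.092,.1)])
```

```text
hub (array([0.49524888, 0.1126017 , 0.12283145]), [array([-0.,  0.]), array([ 0., -0.])])
knob top (array([0.47926746, 0.1597938 , 0.16478124]), [array([ 0.1, -0. ]), array([-0.1,  0. ])])
knob z166 [0.47941864 0.15949228 0.166     ] [0.47924037 0.15970303 0.166     ]
hub 0.135 [0.49537189 0.11153834 0.135     ] [0.49498688 0.11384181 0.135     ]
hub 0.14 [0.49543633 0.11110417 0.14      ] [0.49486532 0.11434862 0.14      ]
hub 0.145 [0.49550077 0.11066999 0.145     ] [0.49474377 0.11485543 0.145     ]
[[0.5486 0.0558 0.092 ]
 [0.4597 0.0433 0.092 ]
 [0.443  0.1619 0.092 ]
 [0.5317 0.1744 0.092 ]] [0.49578388 0.10882371 0.092     ]
[[0.443  0.1619 0.092 ]
 [0.5321 0.1744 0.092 ]]
yaw 8.093231427002578 8.000738051114084
disc [array([0.49524418, 0.11442014, 0.092     ]), array([0.4953381, 0.1137438, 0.1      ])] [array([0.49563289, 0.11237636, 0.092     ]), array([0.49544805, 0.11311739, 0.1       ])]
```

servo_tool --slide '[[0.01, -0.3, 0], [0, -0.34, 0], [0, -0.2, -0.2], [0, 0, -0.4], [0, 0, -0.5], [0, 0, -0.5], [0, 0, -0.4], [0, 0, -0.19], [0, 0, 0], [0, 0, 0]]' --twist '[[0, 0, 0], [0, 0, 0], [0, 0, 0], [0, 0, 0], [0, 0, 0], [0, 0, 0], [0, 0, 0], [0, 0, 0], [0, 0, 0], [0, 0, 0]]' --gripper '[0.3, 0.3, 0.3, 0.3, 0.3, 0.3, 0.3, 0.3, 0.3, 0.3]'

```text
time_s: 14.05
tcp_pos: [0.4794, 0.1604, 0.1305]
ee_rot: [[0.14, -0.99, 0.002], [-0.99, -0.14, 0.001], [-0.001, -0.002, -1.0]]
wrist_force: [0.4, 0.0, 0.2]
gripper_width: 0.696
```

Run:
```python
from h import *
c=r.capture("wrist");cv2.imwrite("pics/w9.png",cv2.resize(c["image"][60:330,160:480],None,fx=2.2,fy=2.2))
S=r.capture("scene")["image"][130:300,290:450];cv2.imwrite("pics/s9.png",cv2.resize(S,None,fx=3.5,fy=3.5))
print(r.sense()["wrist_force"])
```

```text
[ 0.17149665 -0.10381921  0.22017142]
```

View pics/w9.png

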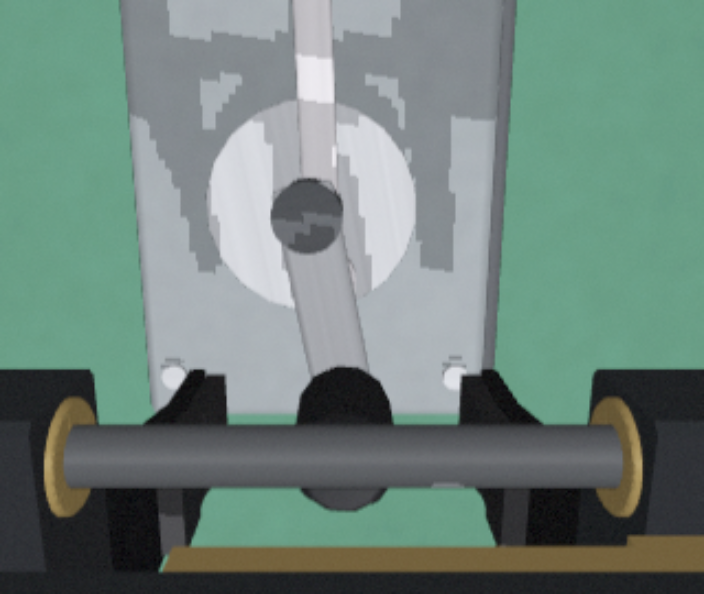

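View pics/s9.png

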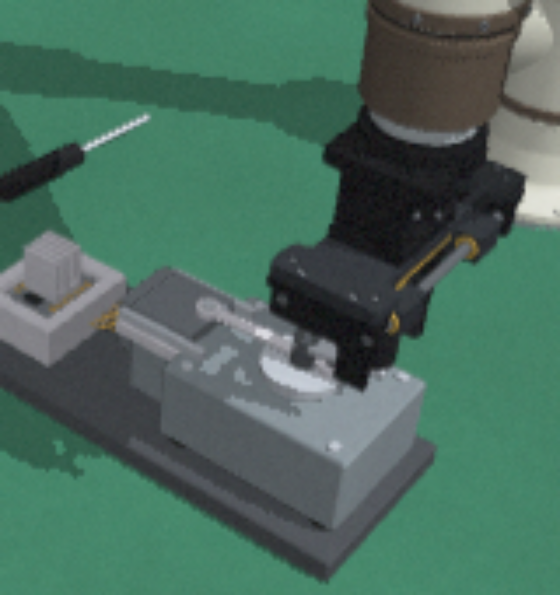

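servo_tool --slide '[[0, -0.01, 0], [0, 0, 0], [0, 0, 0], [0, 0, 0], [0, 0, 0]]' --twist '[[0, 0, 0], [0, 0, 0], [0, 0, 0], [0, 0, 0], [0, 0, 0]]' --gripper '[0.6, 0.8, 1, 1, 1]'

```text
time_s: 14.78
tcp_pos: [0.4789, 0.1596, 0.1296]
ee_rot: [[0.14, -0.99, 0.0], [-0.99, -0.14, 0.0], [-0.0, -0.0, -1.0]]
wrist_force: [0.7, -0.4, -0.1]
gripper_width: 0.267
```

```bash
cat > k.py <<'E'
import sys,json,os
from h import *
# usage: k.py phi0 phi1 n [dcx dcy mm]: rows between rad angles (world phi from +y ccw)
st=json.load(open("st.json")) if os.path.exists("st.json") else dict(log=[])
s=r.sense();p=s["tcp_pos"][:2]*1000;F=s["wrist_force"]
st["log"].append([s["time_s"],*p,*F]); json.dump(st,open("st.json","w"))
L=np.array(st["log"]); q=L[:,1:3]+L[:,3:5]/14
C0=np.array([494.9,112.2]); C=C0
from scipy.optimize import least_squares
if len(L)>2:
    w=0.4 # prior
    C=least_squares(lambda c:np.r_[np.hypot(*(q-c).T)-50,(c-C0)*w/ (len(L)**.0)],C0,loss="soft_l1",f_scale=.5).x
d=p-C;ph=np.arctan2(-d[0],d[1]);u=d/np.hypot(*d);t=np.array([-u[1],u[0]])
print(f"t={s['time_s']:.2f} p={p.round(2)} z={s['tcp_pos'][2]*1000:.1f} phi={ph:.3f} Fr={F[:2]@u:.1f} Ft={F[:2]@t:.1f} Fz={F[2]:.1f} |F|={np.hypot(*F[:2]):.1f} r={np.hypot(*d):.2f} C={C.round(2)} w={s['gripper_width']:.3f}")
E
python3 k.py
cat > m.py <<'E'
import sys; from numpy import *
# m.py phi0 dphi1 ... : unit rows along circle radius 50
a=[float(x) for x in sys.argv[1:]]; f=a[0]; pos=lambda f:50*array([-sin(f),cos(f)])
out=[];acc=zeros(2)
for d in a[1:]:
    dd=(pos(f+d)-pos(f))/60; f+=d; v=dd+acc; w=round(v,3); acc=v-w; out.append([float(w[0]),float(w[1]),0])
print(out,"end",f)
E
python3 m.py 0.3255 .02 .04 .06 .06 .06 .06
```

```text
t=14.78 p=[478.89 159.6 ] z=129.6 phi=0.326 Fr=-0.6 Ft=-0.5 Fz=-0.1 |F|=0.8 r=50.03 C=[494.9 112.2] w=0.267
[[-0.016, -0.005, 0], [-0.031, -0.012, 0], [-0.046, -0.021, 0], [-0.044, -0.022, 0], [-0.043, -0.026, 0], [-0.041, -0.028, 0]] end 0.6255000000000002
```

servo_tool --slide '[[-0.016, -0.005, 0], [-0.031, -0.012, 0], [-0.046, -0.021, 0], [-0.044, -0.022, 0], [-0.043, -0.026, 0], [-0.041, -0.028, 0]]' --twist '[[0, 0, 0], [0, 0, 0], [0, 0, 0], [0, 0, 0], [0, 0, 0], [0, 0, 0]]' --gripper '[1, 1, 1, 1, 1, 1]'

```text
time_s: 15.52
tcp_pos: [0.4654, 0.1526, 0.1296]
ee_rot: [[0.139, -0.99, 0.0], [-0.99, -0.139, 0.0], [-0.0, -0.0, -1.0]]
wrist_force: [3.9, 0.2, -2.3]
gripper_width: 0.266
```

```bash
python3 k.py; python3 m.py 0.6255 .06 .06 .06 .06 .06 .06
```

```text
t=15.53 p=[465.45 152.62] z=129.6 phi=0.630 Fr=-2.1 Ft=-3.3 Fz=-2.3 |F|=3.9 r=50.02 C=[494.9 112.2] w=0.266
[[-0.04, -0.03, 0], [-0.037, -0.033, 0], [-0.036, -0.035, 0], [-0.034, -0.037, 0], [-0.031, -0.039, 0], [-0.029, -0.041, 0]] end 0.9855000000000003
```

servo_tool --slide '[[-0.04, -0.03, 0], [-0.037, -0.033, 0], [-0.036, -0.035, 0], [-0.034, -0.037, 0], [-0.031, -0.039, 0], [-0.029, -0.041, 0]]' --twist '[[0, 0, 0], [0, 0, 0], [0, 0, 0], [0, 0, 0], [0, 0, 0], [0, 0, 0]]' --gripper '[1, 1, 1, 1, 1, 1]'

```text
time_s: 16.27
tcp_pos: [0.4533, 0.14, 0.1296]
ee_rot: [[0.139, -0.99, 0.001], [-0.99, -0.139, 0.001], [-0.001, -0.001, -1.0]]
wrist_force: [5.5, 0.9, -3.9]
gripper_width: 0.266
```

```bash
python3 k.py; python3 m.py 0.9855 .06 .06 .06 .06 .06 .06
```

```text
t=16.27 p=[453.32 139.97] z=129.6 phi=0.986 Fr=-4.1 Ft=-3.8 Fz=-3.9 |F|=5.6 r=50.22 C=[495.18 112.23] w=0.266
[[-0.026, -0.042, 0], [-0.024, -0.044, 0], [-0.021, -0.046, 0], [-0.019, -0.046, 0], [-0.015, -0.048, 0], [-0.013, -0.048, 0]] end 1.3455000000000004
```

servo_tool --slide '[[-0.024, -0.044, -0.003], [-0.022, -0.045, 0], [-0.021, -0.046, 0], [-0.019, -0.046, 0], [-0.015, -0.048, 0], [-0.013, -0.048, 0]]' --twist '[[0, 0, 0], [0, 0, 0], [0, 0, 0], [0, 0, 0], [0, 0, 0], [0, 0, 0]]' --gripper '[1, 1, 1, 1, 1, 1]'

```text
time_s: 17.02
tcp_pos: [0.4466, 0.1241, 0.1296]
ee_rot: [[0.139, -0.99, 0.001], [-0.99, -0.139, 0.002], [-0.002, -0.002, -1.0]]
wrist_force: [4.3, 6.6, -3.4]
gripper_width: 0.268
```

```bash
python3 k.py; python3 m.py 1.3455 .06 .06 .06 .06 .06 .06
```

```text
t=17.02 p=[446.62 124.11] z=129.6 phi=1.333 Fr=-2.6 Ft=-7.4 Fz=-3.4 |F|=7.9 r=50.10 C=[495.31 112.3 ] w=0.268
[[-0.01, -0.049, 0], [-0.006, -0.05, 0], [-0.004, -0.049, 0], [-0.001, -0.05, 0], [0.002, -0.05, 0], [0.005, -0.05, 0]] end 1.7055000000000002
```

servo_tool --slide '[[-0.008, -0.049, 0], [-0.005, -0.05, 0], [-0.004, -0.049, 0], [-0.001, -0.05, 0], [0.002, -0.05, 0], [0.005, -0.05, 0]]' --twist '[[0, 0, 0], [0, 0, 0], [0, 0, 0], [0, 0, 0], [0, 0, 0], [0, 0, 0]]' --gripper '[1, 1, 1, 1, 1, 1]'

```text
time_s: 17.77
tcp_pos: [0.4456, 0.1071, 0.1296]
ee_rot: [[0.139, -0.99, 0.001], [-0.99, -0.139, 0.004], [-0.004, -0.001, -1.0]]
wrist_force: [0.7, 9.8, -2.1]
gripper_width: 0.263
```

```bash
python3 k.py; python3 m.py 1.7055 .06 .06 .06 .06 .06 .06
```

```text
t=17.77 p=[445.57 107.09] z=129.6 phi=1.676 Fr=-1.7 Ft=-9.7 Fz=-2.1 |F|=9.8 r=50.07 C=[495.36 112.34] w=0.263
[[0.008, -0.049, 0], [0.011, -0.049, 0], [0.014, -0.048, 0], [0.017, -0.047, 0], [0.02, -0.046, 0], [0.022, -0.045, 0]] end 2.0655
```

servo_tool --slide '[[0.009, -0.049, 0], [0.012, -0.049, 0], [0.014, -0.048, 0], [0.017, -0.047, 0], [0.02, -0.046, 0], [0.022, -0.045, 0]]' --twist '[[0, 0, 0], [0, 0, 0], [0, 0, 0], [0, 0, 0], [0, 0, 0], [0, 0, 0]]' --gripper '[1, 1, 1, 1, 1, 1]'

```text
time_s: 18.52
tcp_pos: [0.4503, 0.0904, 0.1295]
ee_rot: [[0.139, -0.99, -0.001], [-0.99, -0.139, 0.004], [-0.004, 0.0, -1.0]]
wrist_force: [-4.6, 13.2, 1.4]
gripper_width: 0.266
```

```bash
python3 k.py; python3 m.py 2.0655 .06 .06 .06 .06 .06 .06
```

```text
t=18.52 p=[450.27  90.42] z=129.5 phi=2.023 Fr=-1.7 Ft=-13.9 Fz=1.4 |F|=14.0 r=50.13 C=[495.35 112.33] w=0.266
[[0.025, -0.043, 0], [0.028, -0.042, 0], [0.03, -0.04, 0], [0.032, -0.038, 0], [0.035, -0.036, 0], [0.036, -0.034, 0]] end 2.4255000000000004
```

servo_tool --slide '[[0.026, -0.042, 0], [0.029, -0.041, 0], [0.03, -0.04, 0], [0.032, -0.038, 0], [0.035, -0.036, 0], [0.036, -0.034, 0]]' --twist '[[0, 0, 0], [0, 0, 0], [0, 0, 0], [0, 0, 0], [0, 0, 0], [0, 0, 0]]' --gripper '[1, 1, 1, 1, 1, 1]'

```text
time_s: 19.27
tcp_pos: [0.4601, 0.0763, 0.1295]
ee_rot: [[0.139, -0.99, -0.004], [-0.99, -0.139, 0.003], [-0.004, 0.003, -1.0]]
wrist_force: [-7.5, 13.2, 4.9]
gripper_width: 0.266
```

```bash
python3 k.py; python3 m.py 2.4255 .06 .06 .06 .06 .06 .06
```

```text
t=19.27 p=[460.13  76.32] z=129.5 phi=2.367 Fr=-4.2 Ft=-14.5 Fz=4.9 |F|=15.1 r=50.34 C=[495.34 112.3 ] w=0.266
[[0.039, -0.032, 0], [0.04, -0.029, 0], [0.042, -0.027, 0], [0.044, -0.024, 0], [0.045, -0.022, 0], [0.047, -0.018, 0]] end 2.7855000000000003
```

servo_tool --slide '[[0.041, -0.03, 0], [0.042, -0.027, 0], [0.042, -0.027, 0], [0.044, -0.024, 0], [0.045, -0.022, 0], [0.047, -0.018, 0]]' --twist '[[0, 0, 0], [0, 0, 0], [0, 0, 0], [0, 0, 0], [0, 0, 0], [0, 0, 0]]' --gripper '[1, 1, 1, 1, 1, 1]'

```text
time_s: 20.02
tcp_pos: [0.4743, 0.0665, 0.1295]
ee_rot: [[0.139, -0.99, -0.007], [-0.99, -0.139, 0.001], [-0.002, 0.007, -1.0]]
wrist_force: [-9.5, 11.1, 8.1]
gripper_width: 0.27
```

```bash
python3 k.py; python3 m.py 2.7855 .06 .06 .06 .06 .06 .06
```

```text
t=20.02 p=[474.34  66.46] z=129.5 phi=2.712 Fr=-6.1 Ft=-13.3 Fz=8.1 |F|=14.6 r=50.42 C=[495.34 112.31] w=0.270
[[0.047, -0.016, 0], [0.049, -0.013, 0], [0.049, -0.01, 0], [0.049, -0.008, 0], [0.05, -0.004, 0], [0.05, -0.001, 0]] end 3.1455
```

servo_tool --slide '[[0.049, -0.013, 0.003], [0.05, -0.01, 0.002], [0.049, -0.01, 0], [0.049, -0.008, 0], [0.05, -0.004, 0], [0.05, -0.001, 0]]' --twist '[[0, 0, 0], [0, 0, 0], [0, 0, 0], [0, 0, 0], [0, 0, 0], [0, 0, 0]]' --gripper '[1, 1, 1, 1, 1, 1]'

```text
time_s: 20.78
tcp_pos: [0.4918, 0.0622, 0.1295]
ee_rot: [[0.139, -0.99, -0.009], [-0.99, -0.139, -0.001], [0.0, 0.009, -1.0]]
wrist_force: [-6.1, 4.2, 5.8]
gripper_width: 0.269
```

```bash
python3 k.py; python3 m.py 3.1455 .06 .06 .06 .06 .06 .06
```

```text
t=20.77 p=[491.76  62.22] z=129.5 phi=3.070 Fr=-3.8 Ft=-6.4 Fz=5.8 |F|=7.4 r=50.23 C=[495.34 112.32] w=0.269
[[0.05, 0.002, 0], [0.05, 0.004, 0], [0.049, 0.008, 0], [0.049, 0.011, 0], [0.048, 0.013, 0], [0.047, 0.017, 0]] end 3.5055000000000005
```

servo_tool --slide '[[0.05, 0.005, 0.002], [0.05, 0.006, 0], [0.049, 0.008, 0], [0.049, 0.011, 0], [0.048, 0.013, 0], [0.047, 0.017, 0]]' --twist '[[0, 0, 0], [0, 0, 0], [0, 0, 0], [0, 0, 0], [0, 0, 0], [0, 0, 0]]' --gripper '[1, 1, 1, 1, 1, 1]'

```text
time_s: 21.52
tcp_pos: [0.5149, 0.0666, 0.1297]
ee_rot: [[0.139, -0.99, 0.002], [-0.99, -0.139, 0.001], [-0.0, -0.002, -1.0]]
wrist_force: [4.4, -0.1, -3.7]
gripper_width: 0.27
```

```bash
python3 k.py; python3 m.py 3.5055 .06 .06 .06 .06 .06 .06
```

```text
t=21.52 p=[514.85  66.61] z=129.7 phi=-2.738 Fr=1.8 Ft=4.0 Fz=-3.7 |F|=4.4 r=49.73 C=[495.33 112.34] w=0.270
[[0.046, 0.019, 0], [0.045, 0.022, 0], [0.044, 0.025, 0], [0.042, 0.027, 0], [0.04, 0.029, 0], [0.038, 0.032, 0]] end 3.8655000000000004
```

servo_tool --slide '[[0.046, 0.018, 0], [0.045, 0.021, 0], [0.044, 0.025, 0], [0.042, 0.027, 0], [0.04, 0.029, 0], [0.038, 0.032, 0]]' --twist '[[0, 0, 0], [0, 0, 0], [0, 0, 0], [0, 0, 0], [0, 0, 0], [0, 0, 0]]' --gripper '[1, 1, 1, 1, 1, 1]'

```text
time_s: 22.28
tcp_pos: [0.5316, 0.078, 0.1297]
ee_rot: [[0.14, -0.99, 0.006], [-0.99, -0.14, 0.004], [-0.003, -0.006, -1.0]]
wrist_force: [7.8, 6.8, -6.8]
gripper_width: 0.266
```

```bash
python3 k.py; python3 m.py 3.8655 .06 .06 .06 .06 .06 .06
```

```text
t=22.27 p=[531.57  77.99] z=129.7 phi=-2.329 Fr=1.0 Ft=10.3 Fz=-6.8 |F|=10.3 r=49.93 C=[495.33 112.34] w=0.266
[[0.036, 0.034, 0], [0.035, 0.037, 0], [0.032, 0.038, 0], [0.03, 0.04, 0], [0.027, 0.042, 0], [0.025, 0.043, 0]] end 4.2254999999999985
```

Radial force stays small. I'll carry on.

servo_tool --slide '[[0.036, 0.034, -0.002], [0.035, 0.037, 0], [0.032, 0.038, 0], [0.03, 0.04, 0], [0.027, 0.042, 0], [0.025, 0.043, 0]]' --twist '[[0, 0, 0], [0, 0, 0], [0, 0, 0], [0, 0, 0], [0, 0, 0], [0, 0, 0]]' --gripper '[1, 1, 1, 1, 1, 1]'

```text
time_s: 23.02
tcp_pos: [0.5416, 0.093, 0.1296]
ee_rot: [[0.14, -0.99, 0.004], [-0.99, -0.14, 0.005], [-0.005, -0.005, -1.0]]
wrist_force: [2.8, 10.6, -3.8]
gripper_width: 0.268
```

```bash
python3 k.py; python3 m.py 4.2255 .06 .06 .06 .06 .06 .06
```

```text
t=23.02 p=[541.65  93.03] z=129.6 phi=-1.966 Fr=-1.5 Ft=10.9 Fz=-3.8 |F|=11.0 r=50.17 C=[495.34 112.34] w=0.268
[[0.022, 0.045, 0], [0.019, 0.046, 0], [0.017, 0.047, 0], [0.014, 0.048, 0], [0.01, 0.049, 0], [0.008, 0.049, 0]] end 4.585499999999998
```

servo_tool --slide '[[0.02, 0.045, 0], [0.018, 0.047, 0], [0.017, 0.047, 0], [0.014, 0.048, 0], [0.01, 0.049, 0], [0.008, 0.049, 0]]' --twist '[[0, 0, 0], [0, 0, 0], [0, 0, 0], [0, 0, 0], [0, 0, 0], [0, 0, 0]]' --gripper '[1, 1, 1, 1, 1, 1]'

```text
time_s: 23.78
tcp_pos: [0.5454, 0.1094, 0.1296]
ee_rot: [[0.14, -0.99, 0.001], [-0.99, -0.14, 0.004], [-0.004, -0.002, -1.0]]
wrist_force: [0.1, 8.0, -1.7]
gripper_width: 0.265
```

```bash
python3 k.py; python3 m.py 4.5855 .06 .06 .06 .06 .06 .06
```

```text
t=23.77 p=[545.39 109.35] z=129.6 phi=-1.631 Fr=-0.4 Ft=8.0 Fz=-1.7 |F|=8.0 r=50.13 C=[495.36 112.34] w=0.265
[[0.005, 0.05, 0], [0.002, 0.05, 0], [-0.001, 0.05, 0], [-0.005, 0.05, 0], [-0.007, 0.049, 0], [-0.01, 0.049, 0]] end 4.945499999999997
```

```bash
python3 m.py 4.5855 .06 .06 .06 .06 .06 .06 .06 .06 .06 .06
```

```text
[[0.005, 0.05, 0], [0.002, 0.05, 0], [-0.001, 0.05, 0], [-0.005, 0.05, 0], [-0.007, 0.049, 0], [-0.01, 0.049, 0], [-0.013, 0.048, 0], [-0.016, 0.048, 0], [-0.018, 0.046, 0], [-0.022, 0.045, 0]] end 5.185499999999996
```

servo_tool --slide '[[0.005, 0.05, 0], [0.002, 0.05, 0], [-0.001, 0.05, 0], [-0.005, 0.05, 0], [-0.007, 0.049, 0], [-0.01, 0.049, 0], [-0.013, 0.048, 0], [-0.016, 0.048, 0], [-0.018, 0.046, 0], [-0.022, 0.045, 0]]' --twist '[[0, 0, 0], [0, 0, 0], [0, 0, 0], [0, 0, 0], [0, 0, 0], [0, 0, 0], [0, 0, 0], [0, 0, 0], [0, 0, 0], [0, 0, 0]]' --gripper '[1, 1, 1, 1, 1, 1, 1, 1, 1, 1]'

```text
time_s: 25.02
tcp_pos: [0.5398, 0.1355, 0.1296]
ee_rot: [[0.139, -0.99, -0.001], [-0.99, -0.139, -0.001], [0.0, 0.001, -1.0]]
wrist_force: [-0.4, 1.7, -0.8]
gripper_width: 0.266
```

```bash
python3 k.py; python3 m.py 5.1855 .06 .06 .06 .06 .06 .06 .06 .06 .06 .06
```

```text
t=25.02 p=[539.79 135.48] z=129.6 phi=-1.091 Fr=0.4 Ft=1.7 Fz=-0.8 |F|=1.7 r=50.08 C=[495.37 112.35] w=0.266
[[-0.024, 0.044, 0], [-0.027, 0.042, 0], [-0.029, 0.041, 0], [-0.032, 0.038, 0], [-0.033, 0.037, 0], [-0.036, 0.035, 0], [-0.038, 0.032, 0], [-0.04, 0.031, 0], [-0.042, 0.027, 0], [-0.043, 0.026, 0]] end 5.785499999999996
```

servo_tool --slide '[[-0.024, 0.044, 0], [-0.027, 0.042, 0], [-0.029, 0.041, 0], [-0.032, 0.038, 0], [-0.033, 0.037, 0], [-0.036, 0.035, 0], [-0.038, 0.032, 0], [-0.04, 0.031, 0], [-0.042, 0.027, 0], [-0.043, 0.026, 0]]' --twist '[[0, 0, 0], [0, 0, 0], [0, 0, 0], [0, 0, 0], [0, 0, 0], [0, 0, 0], [0, 0, 0], [0, 0, 0], [0, 0, 0], [0, 0, 0]]' --gripper '[1, 1, 1, 1, 1, 1, 1, 1, 1, 1]'

```text
time_s: 26.28
tcp_pos: [0.5192, 0.1567, 0.1296]
ee_rot: [[0.139, -0.99, -0.0], [-0.99, -0.139, -0.001], [0.0, 0.0, -1.0]]
wrist_force: [0.2, -2.6, -1.8]
gripper_width: 0.262
```

```bash
python3 k.py; python3 m.py 5.7855 .06 .06 .06 .06 .06 .06 .06 .06 .06 .06 .06
```

```text
t=26.27 p=[519.17 156.7 ] z=129.6 phi=-0.493 Fr=-2.3 Ft=-1.4 Fz=-1.8 |F|=2.7 r=50.30 C=[495.38 112.38] w=0.262
[[-0.045, 0.023, 0], [-0.046, 0.019, 0], [-0.047, 0.017, 0], [-0.047, 0.015, 0], [-0.049, 0.011, 0], [-0.049, 0.008, 0], [-0.05, 0.006, 0], [-0.05, 0.002, 0], [-0.05, -0.001, 0], [-0.05, -0.003, 0], [-0.049, -0.007, 0]] end 6.445499999999996
```

servo_tool --slide '[[-0.046, 0.021, 0], [-0.047, 0.018, 0], [-0.047, 0.017, 0], [-0.047, 0.015, 0], [-0.049, 0.011, 0], [-0.049, 0.008, 0], [-0.05, 0.006, 0], [-0.05, 0.002, 0], [-0.05, -0.001, 0], [-0.05, -0.003, 0], [-0.049, -0.007, 0]]' --twist '[[0, 0, 0], [0, 0, 0], [0, 0, 0], [0, 0, 0], [0, 0, 0], [0, 0, 0], [0, 0, 0], [0, 0, 0], [0, 0, 0], [0, 0, 0], [0, 0, 0]]' --gripper '[1, 1, 1, 1, 1, 1, 1, 1, 1, 1, 1]'

```text
time_s: 27.65
tcp_pos: [0.4873, 0.1621, 0.1296]
ee_rot: [[0.139, -0.99, 0.0], [-0.99, -0.139, 0.0], [-0.0, -0.0, -1.0]]
wrist_force: [3.3, -3.6, -4.0]
gripper_width: 0.268
```

```bash
python3 k.py; python3 m.py 6.4455 .06 .06 .06 .06 .06 .06 .06 .06 .06 .06 .06
```

```text
t=27.65 p=[487.29 162.11] z=129.6 phi=0.161 Fr=-4.1 Ft=-2.7 Fz=-4.0 |F|=4.9 r=50.38 C=[495.38 112.39] w=0.268
[[-0.049, -0.01, 0], [-0.048, -0.012, 0], [-0.048, -0.015, 0], [-0.047, -0.019, 0], [-0.045, -0.021, 0], [-0.044, -0.023, 0], [-0.043, -0.026, 0], [-0.041, -0.029, 0], [-0.039, -0.031, 0], [-0.037, -0.034, 0], [-0.035, -0.035, 0]] end 7.105499999999996
```

servo_tool --slide '[[-0.049, -0.012, -0.003], [-0.048, -0.014, 0], [-0.048, -0.017, 0], [-0.047, -0.019, 0], [-0.045, -0.021, 0], [-0.044, -0.023, 0], [-0.042, -0.026, 0], [-0.04, -0.029, 0], [-0.038, -0.031, 0], [-0.037, -0.034, 0], [-0.035, -0.035, 0]]' --twist '[[0, 0, 0], [0, 0, 0], [0, 0, 0], [0, 0, 0], [0, 0, 0], [0, 0, 0], [0, 0, 0], [0, 0, 0], [0, 0, 0], [0, 0, 0], [0, 0, 0]]' --gripper '[1, 1, 1, 1, 1, 1, 1, 1, 1, 1, 1]'

```text
time_s: 29.02
tcp_pos: [0.459, 0.1467, 0.1296]
ee_rot: [[0.139, -0.99, 0.001], [-0.99, -0.139, 0.001], [-0.001, -0.001, -1.0]]
wrist_force: [2.6, 2.0, -3.2]
gripper_width: 0.266
```

```bash
python3 k.py; python3 m.py 7.1055 .06 .06 .06 .06 .06 .06 .06 .06
```

```text
t=29.02 p=[459.02 146.7 ] z=129.6 phi=0.814 Fr=-0.5 Ft=-3.3 Fz=-3.2 |F|=3.3 r=50.00 C=[495.38 112.39] w=0.266
[[-0.033, -0.038, 0], [-0.03, -0.039, 0], [-0.029, -0.041, 0], [-0.025, -0.043, 0], [-0.023, -0.045, 0], [-0.021, -0.045, 0], [-0.017, -0.047, 0], [-0.015, -0.048, 0]] end 7.585499999999997
```

servo_tool --slide '[[-0.033, -0.038, 0], [-0.03, -0.039, 0], [-0.029, -0.041, 0], [-0.025, -0.043, 0], [-0.023, -0.045, 0], [-0.021, -0.045, 0], [-0.017, -0.047, 0], [-0.015, -0.048, 0]]' --twist '[[0, 0, 0], [0, 0, 0], [0, 0, 0], [0, 0, 0], [0, 0, 0], [0, 0, 0], [0, 0, 0], [0, 0, 0]]' --gripper '[1, 1, 1, 1, 1, 1, 1, 1]'

```text
time_s: 30.02
tcp_pos: [0.4474, 0.126, 0.1296]
ee_rot: [[0.139, -0.99, 0.0], [-0.99, -0.139, 0.001], [-0.001, -0.001, -1.0]]
wrist_force: [0.7, 6.4, -3.2]
gripper_width: 0.265
```

```bash
python3 k.py; python3 m.py 7.5855 .06 .06 .06 .06 .06 .06 .06 .06
```

```text
t=30.02 p=[447.45 125.99] z=129.6 phi=1.294 Fr=1.1 Ft=-6.3 Fz=-3.2 |F|=6.4 r=49.84 C=[495.39 112.38] w=0.265
[[-0.012, -0.049, 0], [-0.009, -0.049, 0], [-0.006, -0.049, 0], [-0.003, -0.05, 0], [0.001, -0.05, 0], [0.003, -0.05, 0], [0.006, -0.05, 0], [0.009, -0.049, 0]] end 8.065499999999998
```

servo_tool --slide '[[-0.012, -0.049, 0], [-0.009, -0.049, 0], [-0.006, -0.049, 0], [-0.003, -0.05, 0], [0.001, -0.05, 0], [0.003, -0.05, 0], [0.006, -0.05, 0], [0.009, -0.049, 0]]' --twist '[[0, 0, 0], [0, 0, 0], [0, 0, 0], [0, 0, 0], [0, 0, 0], [0, 0, 0], [0, 0, 0], [0, 0, 0]]' --gripper '[1, 1, 1, 1, 1, 1, 1, 1]'

```text
time_s: 31.02
tcp_pos: [0.4464, 0.1031, 0.1296]
ee_rot: [[0.139, -0.99, -0.0], [-0.99, -0.139, 0.003], [-0.003, -0.0, -1.0]]
wrist_force: [-2.5, 10.3, -0.6]
gripper_width: 0.27
```

```bash
python3 k.py; python3 m.py 8.0655 .06 .06 .06 .06 .06 .06 .06 .06
```

```text
t=31.02 p=[446.39 103.09] z=129.6 phi=1.758 Fr=0.5 Ft=-10.6 Fz=-0.6 |F|=10.6 r=49.88 C=[495.4  112.39] w=0.270
[[0.012, -0.049, 0], [0.015, -0.047, 0], [0.017, -0.047, 0], [0.021, -0.046, 0], [0.023, -0.044, 0], [0.026, -0.043, 0], [0.028, -0.041, 0], [0.031, -0.039, 0]] end 8.545500000000004
```

servo_tool --slide '[[0.012, -0.049, 0], [0.015, -0.047, 0], [0.017, -0.047, 0], [0.021, -0.046, 0], [0.023, -0.044, 0], [0.026, -0.042, 0], [0.029, -0.041, 0], [0.031, -0.038, 0]]' --twist '[[0, 0, 0], [0, 0, 0], [0, 0, 0], [0, 0, 0], [0, 0, 0], [0, 0, 0], [0, 0, 0], [0, 0, 0]]' --gripper '[1, 1, 1, 1, 1, 1, 1, 1]'

```text
time_s: 32.02
tcp_pos: [0.4554, 0.082, 0.1295]
ee_rot: [[0.139, -0.99, -0.003], [-0.99, -0.139, 0.002], [-0.003, 0.003, -1.0]]
wrist_force: [-7.6, 13.1, 2.5]
gripper_width: 0.267
```

```bash
python3 k.py; python3 m.py 8.5455 .06 .06 .06 .06 .06 .06 .06 .06
```

```text
t=32.02 p=[455.44  81.96] z=129.5 phi=2.222 Fr=-1.9 Ft=-15.0 Fz=2.5 |F|=15.1 r=50.22 C=[495.39 112.38] w=0.267
[[0.033, -0.038, 0], [0.035, -0.035, 0], [0.038, -0.033, 0], [0.039, -0.031, 0], [0.041, -0.029, 0], [0.042, -0.026, 0], [0.044, -0.024, 0], [0.046, -0.02, 0]] end 9.025500000000005
```

servo_tool --slide '[[0.034, -0.037, 0], [0.036, -0.034, 0], [0.039, -0.032, 0], [0.04, -0.03, 0], [0.042, -0.028, 0], [0.042, -0.025, 0], [0.044, -0.024, 0], [0.046, -0.02, 0]]' --twist '[[0, 0, 0], [0, 0, 0], [0, 0, 0], [0, 0, 0], [0, 0, 0], [0, 0, 0], [0, 0, 0], [0, 0, 0]]' --gripper '[1, 1, 1, 1, 1, 1, 1, 1]'

```text
time_s: 33.02
tcp_pos: [0.4731, 0.0671, 0.1295]
ee_rot: [[0.139, -0.99, -0.007], [-0.99, -0.139, 0.0], [-0.001, 0.007, -1.0]]
wrist_force: [-10.3, 9.8, 7.1]
gripper_width: 0.265
```

```bash
python3 k.py; python3 m.py 9.0255 .06 .06 .06 .06 .06 .06 .06 .06
```

```text
t=33.02 p=[473.13  67.13] z=129.5 phi=2.684 Fr=-4.3 Ft=-13.6 Fz=7.1 |F|=14.2 r=50.41 C=[495.39 112.37] w=0.265
[[0.047, -0.018, 0], [0.047, -0.015, 0], [0.049, -0.013, 0], [0.049, -0.009, 0], [0.049, -0.006, 0], [0.05, -0.004, 0], [0.05, -0.0, 0], [0.05, 0.002, 0]] end 9.505500000000003
```

servo_tool --slide '[[0.048, -0.016, 0.002], [0.048, -0.013, 0.002], [0.049, -0.011, 0], [0.049, -0.009, 0], [0.049, -0.006, 0], [0.05, -0.004, 0]]' --twist '[[0, 0, 0], [0, 0, 0], [0, 0, 0], [0, 0, 0], [0, 0, 0], [0, 0, 0]]' --gripper '[1, 1, 1, 1, 1, 1]'

```text
time_s: 33.78
tcp_pos: [0.4905, 0.0623, 0.1295]
ee_rot: [[0.139, -0.99, -0.008], [-0.99, -0.139, -0.002], [0.001, 0.008, -1.0]]
wrist_force: [-6.8, 4.8, 5.1]
gripper_width: 0.263
```

```bash
python3 k.py; python3 m.py 9.3855 .06 .06 .06 .06 .06 .06 .06 .06
```

```text
t=33.77 p=[490.45  62.33] z=129.5 phi=3.043 Fr=-4.1 Ft=-7.2 Fz=5.1 |F|=8.3 r=50.28 C=[495.39 112.37] w=0.263
[[0.05, -0.0, 0], [0.05, 0.002, 0], [0.05, 0.006, 0], [0.049, 0.008, 0], [0.049, 0.012, 0], [0.047, 0.014, 0], [0.047, 0.017, 0], [0.046, 0.02, 0]] end 9.865500000000004
```

servo_tool --slide '[[0.05, 0.002, 0], [0.05, 0.004, 0], [0.05, 0.006, 0], [0.049, 0.008, 0], [0.049, 0.012, 0], [0.047, 0.014, 0]]' --twist '[[0, 0, 0], [0, 0, 0], [0, 0, 0], [0, 0, 0], [0, 0, 0], [0, 0, 0]]' --gripper '[1, 1, 1, 1, 1, 1]'

```text
time_s: 34.52
tcp_pos: [0.5131, 0.066, 0.1297]
ee_rot: [[0.139, -0.99, 0.002], [-0.99, -0.139, -0.0], [0.0, -0.002, -1.0]]
wrist_force: [3.5, -1.8, -4.0]
gripper_width: 0.269
```

```bash
python3 k.py; python3 m.py 9.7455 .06 .06 .06 .06 .06 .06 .06 .06
```

```text
t=34.52 p=[513.1   66.03] z=129.7 phi=-2.777 Fr=3.0 Ft=2.6 Fz=-4.0 |F|=4.0 r=49.62 C=[495.38 112.38] w=0.269
[[0.047, 0.017, 0], [0.046, 0.02, 0], [0.044, 0.023, 0], [0.043, 0.025, 0], [0.042, 0.028, 0], [0.04, 0.03, 0], [0.038, 0.033, 0], [0.036, 0.035, 0]] end 10.225500000000004
```

servo_tool --slide '[[0.048, 0.014, 0], [0.046, 0.019, 0], [0.044, 0.022, 0], [0.043, 0.025, 0], [0.042, 0.028, 0], [0.04, 0.03, 0], [0.038, 0.033, 0], [0.036, 0.035, 0]]' --twist '[[0, 0, 0], [0, 0, 0], [0, 0, 0], [0, 0, 0], [0, 0, 0], [0, 0, 0], [0, 0, 0], [0, 0, 0]]' --gripper '[1, 1, 1, 1, 1, 1, 1, 1]'

```text
time_s: 35.52
tcp_pos: [0.5349, 0.0818, 0.1297]
ee_rot: [[0.14, -0.99, 0.006], [-0.99, -0.14, 0.005], [-0.004, -0.007, -1.0]]
wrist_force: [6.0, 8.2, -7.3]
gripper_width: 0.261
```

```bash
python3 k.py; python3 m.py 10.2255 .06 .06 .06 .06 .06 .06 .06 .06
```

```text
t=35.52 p=[534.95  81.78] z=129.7 phi=-2.229 Fr=-0.2 Ft=10.1 Fz=-7.3 |F|=10.1 r=50.02 C=[495.38 112.38] w=0.261
[[0.034, 0.037, 0], [0.031, 0.039, 0], [0.029, 0.04, 0], [0.027, 0.043, 0], [0.024, 0.044, 0], [0.021, 0.045, 0], [0.019, 0.046, 0], [0.015, 0.048, 0]] end 10.705500000000004
```

servo_tool --slide '[[0.034, 0.037, -0.003], [0.031, 0.039, 0], [0.028, 0.04, 0], [0.026, 0.043, 0], [0.024, 0.044, 0], [0.021, 0.045, 0], [0.019, 0.046, 0], [0.015, 0.048, 0]]' --twist '[[0, 0, 0], [0, 0, 0], [0, 0, 0], [0, 0, 0], [0, 0, 0], [0, 0, 0], [0, 0, 0], [0, 0, 0]]' --gripper '[1, 1, 1, 1, 1, 1, 1, 1]'

```text
time_s: 36.52
tcp_pos: [0.5446, 0.1024, 0.1296]
ee_rot: [[0.14, -0.99, 0.002], [-0.99, -0.14, 0.005], [-0.005, -0.003, -1.0]]
wrist_force: [-0.3, 10.4, -1.1]
gripper_width: 0.271
```

```bash
python3 k.py; python3 m.py 10.7055 .06 .06 .06 .06 .06 .06 .06 .06
```

```text
t=36.52 p=[544.62 102.43] z=129.6 phi=-1.770 Fr=-2.3 Ft=10.1 Fz=-1.1 |F|=10.4 r=50.23 C=[495.39 112.38] w=0.271
[[0.013, 0.048, 0], [0.01, 0.049, 0], [0.007, 0.05, 0], [0.004, 0.05, 0], [0.001, 0.05, 0], [-0.002, 0.05, 0], [-0.005, 0.049, 0], [-0.008, 0.05, 0]] end 11.185500000000005
```

servo_tool --slide '[[0.011, 0.048, 0], [0.009, 0.049, 0], [0.007, 0.05, 0], [0.004, 0.05, 0], [0.001, 0.05, 0], [-0.002, 0.05, 0], [-0.005, 0.049, 0], [-0.008, 0.05, 0]]' --twist '[[0, 0, 0], [0, 0, 0], [0, 0, 0], [0, 0, 0], [0, 0, 0], [0, 0, 0], [0, 0, 0], [0, 0, 0]]' --gripper '[1, 1, 1, 1, 1, 1, 1, 1]'

```text
time_s: 37.52
tcp_pos: [0.5441, 0.1244, 0.1296]
ee_rot: [[0.14, -0.99, -0.002], [-0.99, -0.14, 0.002], [-0.002, 0.001, -1.0]]
wrist_force: [-2.9, 4.8, 0.0]
gripper_width: 0.267
```

```bash
python3 k.py; python3 m.py 11.1855 .06 .06 .06 .06 .06 .06 .06 .06 .06 .06
```

```text
t=37.52 p=[544.07 124.37] z=129.6 phi=-1.329 Fr=-1.7 Ft=5.3 Fz=0.0 |F|=5.6 r=50.13 C=[495.39 112.38] w=0.267
[[-0.011, 0.049, 0], [-0.014, 0.048, 0], [-0.016, 0.047, 0], [-0.02, 0.046, 0], [-0.022, 0.045, 0], [-0.025, 0.043, 0], [-0.027, 0.042, 0], [-0.03, 0.04, 0], [-0.032, 0.038, 0], [-0.035, 0.037, 0]] end 11.785500000000004
```

servo_tool --slide '[[-0.013, 0.049, 0], [-0.014, 0.048, 0], [-0.016, 0.047, 0], [-0.02, 0.046, 0], [-0.022, 0.045, 0], [-0.025, 0.043, 0], [-0.027, 0.042, 0], [-0.03, 0.04, 0], [-0.032, 0.038, 0], [-0.035, 0.037, 0]]' --twist '[[0, 0, 0], [0, 0, 0], [0, 0, 0], [0, 0, 0], [0, 0, 0], [0, 0, 0], [0, 0, 0], [0, 0, 0], [0, 0, 0], [0, 0, 0]]' --gripper '[1, 1, 1, 1, 1, 1, 1, 1, 1, 1]'

```text
time_s: 38.78
tcp_pos: [0.5306, 0.1484, 0.1295]
ee_rot: [[0.139, -0.99, -0.001], [-0.99, -0.139, -0.001], [0.001, 0.001, -1.0]]
wrist_force: [-2.5, -2.3, 2.7]
gripper_width: 0.263
```

```bash
python3 k.py; python3 m.py 11.7855 .06 .06 .06 .06 .06 .06 .06 .06 .06 .06
```

```text
t=38.77 p=[530.61 148.43] z=129.5 phi=-0.774 Fr=-3.4 Ft=0.2 Fz=2.7 |F|=3.4 r=50.39 C=[495.4  112.39] w=0.263
[[-0.037, 0.034, 0], [-0.038, 0.032, 0], [-0.04, 0.029, 0], [-0.043, 0.027, 0], [-0.043, 0.025, 0], [-0.045, 0.022, 0], [-0.046, 0.019, 0], [-0.048, 0.016, 0], [-0.048, 0.013, 0], [-0.049, 0.011, 0]] end 12.385500000000006
```

servo_tool --slide '[[-0.039, 0.032, 0.002], [-0.04, 0.03, 0], [-0.04, 0.029, 0], [-0.043, 0.027, 0], [-0.043, 0.025, 0], [-0.045, 0.021, 0], [-0.046, 0.018, 0], [-0.048, 0.016, 0], [-0.048, 0.013, 0], [-0.049, 0.011, 0]]' --twist '[[0, 0, 0], [0, 0, 0], [0, 0, 0], [0, 0, 0], [0, 0, 0], [0, 0, 0], [0, 0, 0], [0, 0, 0], [0, 0, 0], [0, 0, 0]]' --gripper '[1, 1, 1, 1, 1, 1, 1, 1, 1, 1]'

```text
time_s: 40.02
tcp_pos: [0.5046, 0.1621, 0.1296]
ee_rot: [[0.139, -0.99, 0.001], [-0.99, -0.139, -0.0], [0.0, -0.001, -1.0]]
wrist_force: [0.8, -5.5, -1.7]
gripper_width: 0.265
```

```bash
python3 k.py; python3 m.py 12.3855 .06 .06 .06 .06 .06 .06 .04 .03 .02
```

```text
t=40.02 p=[504.63 162.09] z=129.6 phi=-0.184 Fr=-5.3 Ft=-1.8 Fz=-1.7 |F|=5.5 r=50.54 C=[495.4 112.4] w=0.265
[[-0.049, 0.008, 0], [-0.05, 0.004, 0], [-0.05, 0.002, 0], [-0.05, -0.002, 0], [-0.05, -0.004, 0], [-0.049, -0.008, 0], [-0.033, -0.006, 0], [-0.024, -0.006, 0], [-0.016, -0.004, 0]] end 12.835500000000001
```

servo_tool --slide '[[-0.049, 0.005, 0], [-0.05, 0.002, 0], [-0.05, 0, 0], [-0.05, -0.002, 0], [-0.05, -0.004, 0], [-0.049, -0.008, 0], [-0.033, -0.006, 0], [-0.024, -0.006, 0], [-0.016, -0.004, 0]]' --twist '[[0, 0, 0], [0, 0, 0], [0, 0, 0], [0, 0, 0], [0, 0, 0], [0, 0, 0], [0, 0, 0], [0, 0, 0], [0, 0, 0]]' --gripper '[1, 1, 1, 1, 1, 1, 1, 1, 1]'

```text
time_s: 41.15
tcp_pos: [0.4833, 0.1614, 0.1296]
ee_rot: [[0.14, -0.99, 0.003], [-0.99, -0.14, 0.001], [-0.001, -0.003, -1.0]]
wrist_force: [2.0, -4.2, -2.7]
gripper_width: 0.263
```

```bash
python3 k.py; python3 m.py 12.8355 .02 .02 .02 .02 .02 .02 .02
```

```text
t=41.15 p=[483.28 161.39] z=129.6 phi=0.243 Fr=-4.5 Ft=-0.9 Fz=-2.7 |F|=4.6 r=50.45 C=[495.4  112.41] w=0.263
[[-0.016, -0.005, 0], [-0.016, -0.005, 0], [-0.016, -0.005, 0], [-0.015, -0.005, 0], [-0.016, -0.006, 0], [-0.016, -0.006, 0], [-0.015, -0.007, 0]] end 12.975499999999997
```

servo_tool --slide '[[-0.016, -0.007, 0], [-0.016, -0.007, 0], [-0.015, -0.006, 0], [-0.015, -0.005, 0], [-0.016, -0.006, 0], [-0.016, -0.006, 0], [-0.015, -0.007, 0]]' --twist '[[0, 0, 0], [0, 0, 0], [0, 0, 0], [0, 0, 0], [0, 0, 0], [0, 0, 0], [0, 0, 0]]' --gripper '[1, 1, 1, 1, 1, 1, 1]'

```text
time_s: 42.02
tcp_pos: [0.4757, 0.1584, 0.1297]
ee_rot: [[0.139, -0.99, 0.0], [-0.99, -0.139, 0.001], [-0.001, -0.0, -1.0]]
wrist_force: [2.4, -0.6, -4.0]
gripper_width: 0.265
```

```bash
python3 k.py; python3 m.py 12.9755 .018 .018 .018 .018 .018 .018  .018 .018 .018 .018 .018 .018
```

```text
t=42.02 p=[475.68 158.44] z=129.7 phi=0.405 Fr=-1.5 Ft=-1.9 Fz=-4.0 |F|=2.4 r=50.08 C=[495.4  112.41] w=0.265
[[-0.014, -0.006, 0], [-0.013, -0.006, 0], [-0.014, -0.007, 0], [-0.013, -0.007, 0], [-0.013, -0.007, 0], [-0.013, -0.007, 0], [-0.013, -0.008, 0], [-0.013, -0.007, 0], [-0.013, -0.008, 0], [-0.013, -0.009, 0], [-0.012, -0.008, 0], [-0.012, -0.009, 0]] end 13.191500000000008
```

servo_tool --slide '[[-0.014, -0.006, 0], [-0.013, -0.006, 0], [-0.014, -0.007, 0]]' --twist '[[0, 0, 0], [0, 0, 0], [0, 0, 0]]' --gripper '[1, 1, 1]'

```text
time_s: 42.4
tcp_pos: [0.4732, 0.1572, 0.1296]
ee_rot: [[0.139, -0.99, 0.0], [-0.99, -0.139, 0.0], [-0.0, -0.0, -1.0]]
wrist_force: [2.6, 0.7, -5.2]
gripper_width: 0.264
```

```bash
python3 k.py
```

```text
t=42.40 p=[473.22 157.22] z=129.6 phi=0.460 Fr=-0.5 Ft=-2.6 Fz=-5.2 |F|=2.7 r=50.00 C=[495.4  112.41] w=0.264
```

servo_tool --slide '[[-0.013, -0.007, 0], [-0.013, -0.007, 0], [-0.013, -0.007, 0]]' --twist '[[0, 0, 0], [0, 0, 0], [0, 0, 0]]' --gripper '[1, 1, 1]'

```text
time_s: 42.78
tcp_pos: [0.4708, 0.1559, 0.1297]
ee_rot: [[0.139, -0.99, 0.0], [-0.99, -0.139, 0.0], [-0.0, -0.0, -1.0]]
wrist_force: [2.5, 1.5, -4.9]
gripper_width: 0.267
```

```bash
python3 k.py
```

```text
t=42.77 p=[470.83 155.87] z=129.7 phi=0.515 Fr=0.1 Ft=-2.9 Fz=-4.9 |F|=2.9 r=49.93 C=[495.4  112.41] w=0.267
```

servo_tool --slide '[[-0.013, -0.008, -0.002], [-0.013, -0.007, 0], [-0.013, -0.008, 0]]' --twist '[[0, 0, 0], [0, 0, 0], [0, 0, 0]]' --gripper '[1, 1, 1]'

```text
time_s: 43.15
tcp_pos: [0.4686, 0.1545, 0.1296]
ee_rot: [[0.139, -0.99, 0.0], [-0.99, -0.139, 0.0], [-0.0, -0.0, -1.0]]
wrist_force: [1.0, 1.5, -4.1]
gripper_width: 0.273
```

```bash
python3 k.py; python3 m.py 13.137 .018 .018 .018 .018 .018 .018  .018 .018 .018 .018 .018 .018 .018 .018 .018 .018 .018 .018 .018 .018 .018
```

```text
t=43.15 p=[468.59 154.46] z=129.6 phi=0.568 Fr=0.7 Ft=-1.7 Fz=-4.1 |F|=1.8 r=49.88 C=[495.4 112.4] w=0.273
[[-0.013, -0.008, 0], [-0.012, -0.009, 0], [-0.012, -0.008, 0], [-0.012, -0.009, 0], [-0.012, -0.009, 0], [-0.012, -0.01, 0], [-0.012, -0.009, 0], [-0.011, -0.01, 0], [-0.011, -0.01, 0], [-0.011, -0.01, 0], [-0.011, -0.01, 0], [-0.011, -0.011, 0], [-0.01, -0.01, 0], [-0.011, -0.011, 0], [-0.01, -0.011, 0], [-0.01, -0.012, 0], [-0.009, -0.011, 0], [-0.01, -0.012, 0], [-0.009, -0.012, 0], [-0.009, -0.012, 0], [-0.009, -0.012, 0]] end 13.515000000000015
```

servo_tool --slide '[[-0.013, -0.008, 0], [-0.012, -0.009, 0], [-0.012, -0.008, 0]]' --twist '[[0, 0, 0], [0, 0, 0], [0, 0, 0]]' --gripper '[1, 1, 1]'

```text
time_s: 43.52
tcp_pos: [0.4672, 0.1536, 0.1297]
ee_rot: [[0.14, -0.99, 0.002], [-0.99, -0.14, 0.002], [-0.001, -0.003, -1.0]]
wrist_force: [3.9, 3.5, -7.8]
gripper_width: 0.267
```

```bash
python3 k.py
```

```text
t=43.52 p=[467.24 153.58] z=129.7 phi=0.600 Fr=0.7 Ft=-5.2 Fz=-7.8 |F|=5.2 r=49.89 C=[495.41 112.4 ] w=0.267
```

servo_tool --slide '[[-0.012, -0.009, 0], [-0.012, -0.009, 0]]' --twist '[[0, 0, 0], [0, 0, 0]]' --gripper '[1, 1]'

```text
time_s: 43.78
tcp_pos: [0.467, 0.1534, 0.1297]
ee_rot: [[0.14, -0.99, 0.005], [-0.99, -0.14, 0.003], [-0.003, -0.005, -1.0]]
wrist_force: [6.8, 4.9, -10.9]
gripper_width: 0.268
```

```bash
python3 k.py
```

```text
t=43.77 p=[466.98 153.44] z=129.7 phi=0.606 Fr=0.2 Ft=-8.4 Fz=-10.9 |F|=8.4 r=49.93 C=[495.41 112.4 ] w=0.268
```

servo_tool --slide '[[0.008, 0.006, 0], [0.008, 0.006, 0], [0, 0, 0]]' --twist '[[0, 0, 0], [0, 0, 0], [0, 0, 0]]' --gripper '[1, 1, 1]'

```text
time_s: 44.15
tcp_pos: [0.4672, 0.1535, 0.1297]
ee_rot: [[0.14, -0.99, 0.003], [-0.99, -0.14, 0.002], [-0.002, -0.003, -1.0]]
wrist_force: [4.4, 3.7, -7.8]
gripper_width: 0.265
```

```bash
python3 k.py
```

```text
t=44.15 p=[467.19 153.55] z=129.7 phi=0.601 Fr=0.5 Ft=-5.7 Fz=-7.8 |F|=5.7 r=49.90 C=[495.41 112.39] w=0.265
```

servo_tool --slide '[[0.006, 0.004, 0], [0, 0, 0], [0, 0, 0], [0, 0, 0], [0, 0, 0.1], [0, 0, 0.3], [0, 0, 0.5], [0, 0, 0.5], [0, 0, 0.5], [0, 0, 0.4], [0, 0, 0], [0, 0, 0]]' --twist '[[0, 0, 0], [0, 0, 0], [0, 0, 0], [0, 0, 0], [0, 0, 0], [0, 0, 0], [0, 0, 0], [0, 0, 0], [0, 0, 0], [0, 0, 0], [0, 0, 0], [0, 0, 0]]' --gripper '[0.9, 0.5, 0.3, 0.3, 0.3, 0.3, 0.3, 0.3, 0.3, 0.3, 0.3, 0.3]'

```text
time_s: 45.65
tcp_pos: [0.4656, 0.1525, 0.2668]
ee_rot: [[0.139, -0.99, -0.001], [-0.99, -0.139, -0.0], [0.0, 0.002, -1.0]]
wrist_force: [0.1, -0.6, -0.7]
gripper_width: 0.697
```

Run:
```python
from h import *
import pickle
s=r.sense();print(s["time_s"],s["tcp_pos"],s["wrist_force"],s["gripper_width"])
c=r.capture("wrist");pickle.dump(c,open("w10.pkl","wb"));cv2.imwrite("pics/w10.png",c["image"])
cv2.imwrite("pics/s10.png",r.capture("scene")["image"]);cv2.imwrite("pics/t10.png",r.capture("top")["image"])
```

```text
45.65 [0.46556347 0.15246278 0.26680094] [ 0.06395352 -0.6063977  -0.67948496] 0.6966112856763484
```

View pics/w10.png

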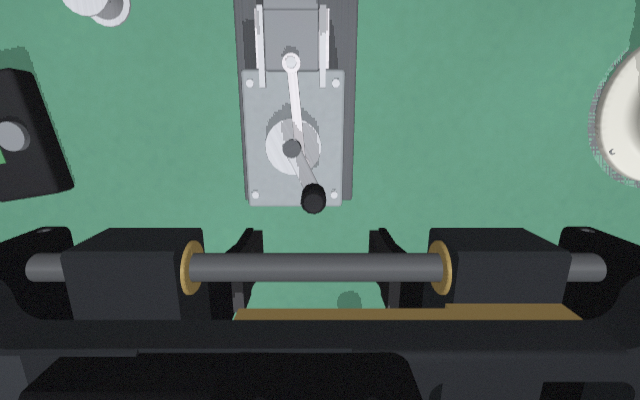

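View pics/s10.png

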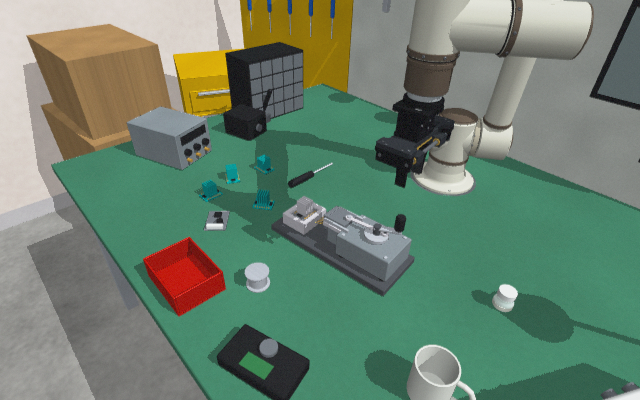

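Run:
```python
from h import *
import pickle
c=pickle.load(open("w10.pkl","rb"));
for v in (199,201):
    X=onz(c,313.5,v,.166)*1000; d=X[:2]-[495.4,112.4]; print(X.round(1),np.hypot(*d),np.arctan2(-d[0],d[1]))
s=cv2.imread("pics/s10.png");t=cv2.imread("pics/t10.png")
cv2.imwrite("pics/s10z.png",cv2.resize(s[185:265,265:385],None,fx=6,fy=6,interpolation=cv2.INTER_CUBIC))
a=cv2.imread("pics/scene0.png");b=s
d=cv2.absdiff(a,b).max(2)
```

```text
[467.4 151.5 166. ] 48.07431604595187 0.6224060853656388
[467.1 153.3 166. ] 49.7195721445484 0.6050813937796666
```

View pics/s10z.png

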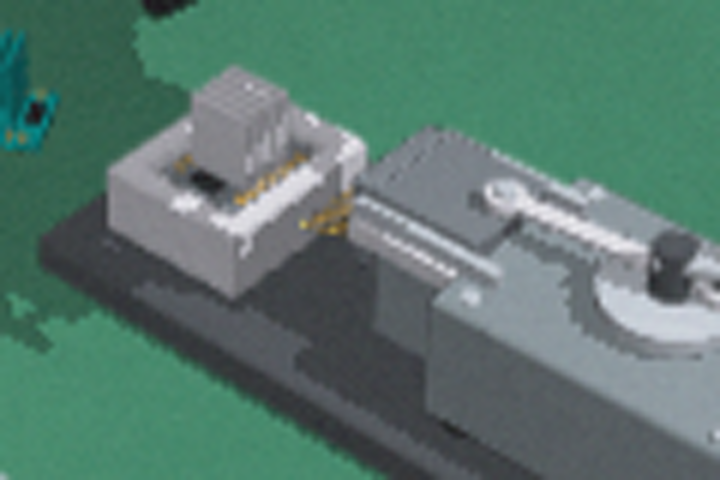

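View pics/t10.png

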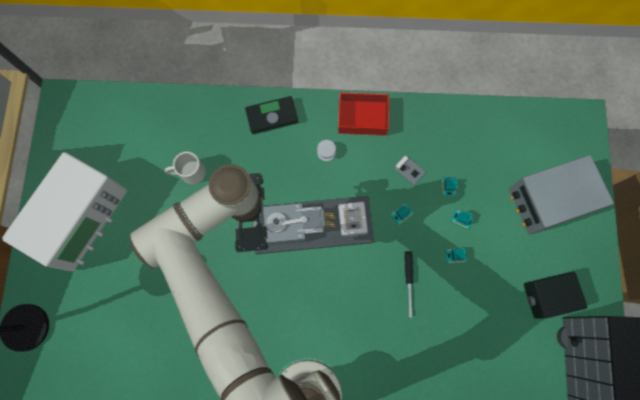

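```bash
python3 -c "
from station import r
print(r.finish_job())"
```

```text
the job is handed in; nothing more can be done
None
```

The module is seated in the nest and released, and the crank is turned twice past its heavy point and left against its end stop. I handed the job in at about 46 s of the 72 s allowed. No verdict was reported.

- **Module:** I placed the grey module, not a turquoise one, in the pocket. The last pictures show it flat, with an even gap round the rim, also after the contact block had stroked in and out twice.
- **Crank pace:** I turned it anticlockwise at about 0.5 rad/s, rising to about 0.65 rad/s just past the dead centres. The last stretch went at about 0.15 rad/s. It never flew on or back.
- **Load on the gearbox:** The side force at the knob stayed at or below about 15 N in the readings after each move, against the 28 N limit. The up-and-down force reached about 11 N at the stop.
- **End stop:** It was felt at about 13.03 rad, within the expected 12.9 to 13.8. There 1.8 mm of commanded travel moved the knob only 0.3 mm, at about 8 N. I eased off to about 5 N before letting go. The last picture puts the crank at the same angle after release.
- **Bystanders:** In the last pictures the other things stand where they did at the start. I judged this by eye and did not measure it.

Two checks disagreed. The base plate corners in the top picture put the crank axis about 5 mm further along y than the two wrist views did. I used the wrist views, and the forces while turning confirmed them to within about half a millimetre. One module corner check gave a wrong point because I had paired different corners, so I dropped it.

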